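# Pack the call-out tray and lock it in its cradle behind the keeper bar

## Robot

A 6-joint arm with a two-finger parallel gripper is mounted at the origin on a cart in front of the work surface, level with it; the furniture and walls round the work are solid. World frame = base frame: x ahead of the robot, y to its left, z up, the work surface at z = 0. Lengths are in m, angles in rad, forces in N, time in s.
With the tool pointing down it reaches from about 0.35 to 0.975 m from the base axis. Payload 4.9 kg.
Tool frame: the origin (TCP) lies at the very end of the fingers, on their centre line; the grasp point (between the pads) lies 19 mm behind it; z points along the fingers, y is the line along which they close (so a half turn about z gives the same grasp; the last joint's range is limited). The gripper opens to 85 mm and grips with 20 to 120 N. Pads are 22 mm wide; open, the fingers measure 114 mm over their backs; the gripper's body (76 mm by 85 mm) begins 54 mm behind the grasp point. The pads swing forward as they close: fully open they stand 13 mm farther back than shut.
Start: joints at [-1.371, 0.053, 1.613, -0, 1.476, -0.119], TCP at [0.196, -0.593, 0.231] pointing down, gripper open.
Joint ranges: [-3.01, 3.01], [-1.01, 2.22], [0.06, 2.58], [-1.02, 4.17], [0.09, 2.62], [-3.14, 3.14]. Speed limits (rad/s): [2.57, 2.57, 3.14, 3.14, 3.14, 3.14].

## Interface

Orientations are given as a rotation vector (axis times angle).
In Python, from station import ctrl, imaging gives the robot as it stands.
- The arm moves only by the tool play_rows, never from a script. Its argument "series" is a list of rows, each a list of 3 entries, a list of its own where there are three numbers: the opening, from 0 (shut) to 1 (fully open), then the shift along the tool's x, y, z each as a share of 0.05 m, from -1 to 1, then the turn, a rotation vector about the tool's x, y, z each as a share of 8 degrees, from -1 to 1. In form: [[grip, [dx, dy, dz], [ax, ay, az]], ...]. A call has 1 to 8 rows; each row shifts and turns the commanded pose from where the row before left it, along the tool's axes as they then stand; what a row does not reach is not made up. A row lasts 1/8 s, in which the tool goes at most 62.5 mm and 10.7 degrees, less where a joint would pass 70% of its speed; a pose out of reach is approached as far as the arm can. A call with a number of a shift or a turn outside -1 to 1 is refused whole. A call with a gripper value outside its range is refused whole. The fingers move at their own pace and stop on an object; "force" is the grip in N (left out, the last holds). Time passes only in rows, so rows that do not move let the fingers close. It gives the time, the measured TCP pose, the force, the opening and the grip force at its end, in the units of the state.
- ctrl.get_obs(): the state, without advancing time (a new reading comes with each control period).
- imaging.get_image(name): name is "scene" or "top" or "wrist"; returns a dict with "color" (420x560x3 uint8, blue, green, red), "fx", "fy", "cx", "cy" (pixels), "D" ([k1, k2, p1, p2, k3] as OpenCV has them; the pictures are not rectified), "extrinsics" (4x4, takes a point from world to camera coordinates); the wrist camera has in their place "hand_eye" (4x4, takes a point from camera to tool coordinates, whose origin is the TCP and whose axes are the flange's). Camera axes: x right, y down, z forward; pixel columns grow to the right and rows downward; lengths in m; the calibration is good to about 2 mm. A picture is of the moment at which its call begins: read the wrist's pose just before it. There is no depth.
- ctrl.finish_job(): hands the job in; it is judged then, once.
The state is a dict: "t": time; "q": joint angles; "dq": joint speeds; "effort": joint torques, N m; "tool_pos": TCP position; "tool_rot": TCP orientation; "contact_force": force on the tool from outside, world axes, zero at the start; "wrist_torque": the same for the moment, N m; "opening": finger opening in m; "grip_force": force on a finger pad.
Only numpy, scipy, OpenCV 4.12 (cv2) and the standard library are available. Lean on these libraries where they do the work, as an engineer would, in place of code of your own. Each camera call takes 0.05 s, during which the arm holds its last target. There are 200 camera calls.

## Task

Get the call-out tray ready for a service visit: swing the keeper bar fully open on its pin, set the grey tray in the aluminium cradle with its black-lined bay on the side of the keeper's pin, fully home against the back stops so that its end presses the limit-switch lever, and then push the keeper's free end round until the bar is back at its stop across the front of the tray. However many there are today, the capacitors belong in the tray's pink-lined bay and the test probes and the screwdriver flat in the black-lined bay, and all must be in the tray at the end (load it whenever you like). Leave the coffee cup, the roll of black tape and the solder spool where they stand.

Things in the scene. Friction and masses are not known exactly. Their poses are not given: they have to be found in the camera images.
- tray: open grey tray, 168 mm long (x), 148 mm wide (y), walls 22 mm high and 6 mm thick, floor 3 mm, 0.45 kg; origin under its centre. A 12 mm divider along x, 21 mm high, at y = -18 mm, parts it into a black-lined tool bay (+y side) and a pink-lined capacitor bay (-y side). Right way round in the cradle means its +x end at the back stops, so that the tool bay lies on the keeper pin's side
- tray_handle (a point): middle of the yellow carrying handle above the divider (y = -18 mm): a level bar 78 mm along the tray's x, 12 mm thick (y), from 48 to 62 mm above the tray's underside, on a 10 mm post near each end; this point is 55 mm up. The tray hangs nearly level from it. A capacitor standing beside the handle leaves no room for a finger there; a tray between the rails can also be pushed home by its front wall
- tray_front (a point): point under the middle of the tray's -x end wall (84 mm from its centre), on the underside
- tool_bay (a point): centre of the floor of the black-lined bay, 156 mm (x) by 80 mm (y) inside, 19 mm deep; axes as the tray's
- capacitor_bay (a point): centre of the floor of the pink-lined bay, 156 mm (x) by 44 mm (y) inside, 19 mm deep; axes as the tray's
- cradle: aluminium U-shaped cradle screwed to the desk, no floor. Origin on the desk: the tray is home when its origin and axes agree with these. Tray goes in towards +x to two rubber-faced stops at x = +84 mm. Rails 20 mm high, 154 mm apart inside (3 mm spare each side), flared to about 175 mm at the mouth, x = -85 mm. The tray may be let down between the rails some cm short of home, then slid in
- keeper (a joint): steel keeper bar, 18 mm wide, 9 to 17 mm above the desk, swinging level about its pin: 0 = at its stop, straight across the mouth (from the pin along cradle -y), 2.5 mm in front of a docked tray; grows as it swings clockwise seen from above; 1.57 = pointing out of the mouth (cradle -x), 1.75 = fully open. Friction holds it where left; 1 N at the knob moves it. Starts across or partly across the mouth
- keeper_pin (a point): the keeper's pivot, at cradle x = -95.5 mm, y = +97 mm, 13 mm above the desk; axes as the cradle's
- keeper_knob (a point): middle of the red upright knob near the keeper's free end, 187 mm from the pin and 38 mm above the desk: 24 mm across, standing from 17 to 57 mm above the desk, narrower (12 mm) below 27 mm
- switch_lever (a joint): the limit switch's roller lever at the middle of the cradle's back: 0 = free, its white roller standing 10 mm proud of the stops; a docked tray's end wall pushes it to about 0.33. The switch makes above 0.20 (the tray within 4 mm of the stops). Its light spring (about 1 N) does not move the tray
- capacitor_a: blue electrolytic capacitor can 25 mm across and 45 mm tall, with thin wire leads to 58 mm, starting upright on the desk; origin at the centre of its underside, z along the can towards the leads; 30 g. May be absent
- capacitor_a_mid (a point): the middle of that can, on its axis 22.5 mm above its underside; axes as the can's
- capacitor_b: blue electrolytic capacitor can 30 mm across and 50 mm tall, with thin wire leads to 63 mm, starting upright on the desk; origin at the centre of its underside, z along the can towards the leads; 30 g. May be absent
- capacitor_b_mid (a point): the middle of that can, on its axis 25 mm above its underside; axes as the can's
- capacitor_c: blue electrolytic capacitor can 25 mm across and 45 mm tall, with thin wire leads to 58 mm, starting upright on the desk; origin at the centre of its underside, z along the can towards the leads; 30 g. May be absent
- capacitor_c_mid (a point): the middle of that can, on its axis 22.5 mm above its underside; axes as the can's
- probe_red: red test probe without its lead, lying on the desk: 123 mm long (its y), barrel 12 mm thick from y = -44 to +62 mm (thin metal tip beyond the -y end); at the start its origin is on the underside, 9 mm from the barrel's middle towards -y; the barrel's axis runs along y at z = 6 mm. It rolls if dropped. 30 g. May be absent
- probe_black: black test probe, the same shape as the red one. May be absent
- screwdriver: screwdriver with red handle lying on the desk, 148 mm long (its y): handle 22 mm wide and 27 mm high from y = -11 to +73 mm, 5 mm steel shaft to y = -69 mm; at the start its origin is on the underside near the handle's blade end; the handle's axis runs along y at z = 13.5 mm. It rolls if dropped. 70 g. May be absent
- coffee_cup: patterned coffee cup, 78 mm across, 68 mm high; origin under its centre. To be left alone
- tape_black: roll of black tape, 53 mm across, 19 mm high. To be left alone
- solder_spool: green spool of solder, 64 mm across, 46 mm high, lying flat. To be left alone

How it is judged:
By the outcome, as a careful person would: the job done as asked, in the order asked, and still so for the second after the job is handed in, with the robot touching nothing.
Of capacitor_a, capacitor_b, capacitor_c only 2 to 3 are there at a start; the rules pass over those that are not, and their reading is None.
Of probe_red, probe_black, screwdriver only 1 to 2 are there at a start; the rules pass over those that are not, and their reading is None.
At some moment in a run one of tray may be knocked a few centimetres aside while the robot is not near it.
Once in a run the grip may slacken for a moment while it holds something.
It also fails if it takes over 210 s, if anything falls off the work surface, if the arm or the gripper's body presses on something with over 40 N, if the wrist force passes 120 N, or if a joint passes its speed limit or range.

## Working session

There is one attempt and no reset: what is moved stays moved. The work goes in short steps, Python scripts to look and compute and a tool call to move; the robot and the scene stay as the last step left them, time stands still between calls to the robot, and variables do not carry over. Pictures are saved under pics/ and viewed, at most 14 in all, crops included, and the job is handed in when it is done.

Besides the shell and the picture viewer there is one more tool, called after "Emit:" by a JSON object that holds its "api" and its "payload", one argument or row to a line. play_rows: Moves the arm, as the interface text tells. Shift numbers are shares of 0.05 m and turn numbers shares of 8 degrees, none past 1 either way. Its arguments: {"type":"object","properties":{"series":{"type":"array"},"force":{"type":"number"}},"required":["series"]}

```bash
ls; mkdir -p pics
cat > h.py <<'E'
import numpy as np, cv2
from scipy.spatial.transform import Rotation as R
from station import ctrl, imaging
def cam(name):
    o=ctrl.get_obs(); im=imaging.get_image(name)
    K=np.array([[im['fx'],0,im['cx']],[0,im['fy'],im['cy']],[0,0,1.]]);D=np.array(im['D'],float)
    if 'extrinsics' in im: T=np.linalg.inv(np.array(im['extrinsics']))
    else:
        W=np.eye(4);W[:3,:3]=R.from_rotvec(o['tool_rot']).as_matrix();W[:3,3]=o['tool_pos'];T=W@np.array(im['hand_eye'])
    return im['color'],K,D,T
def ray(px,c,z):
    p=cv2.undistortPoints(np.array(px,float).reshape(-1,1,2),c[1],c[2]).reshape(-1,2)
    d=np.c_[p,np.ones(len(p))]@c[3][:3,:3].T;o=c[3][:3,3]
    return o+d*((z-o[2])/d[:,2])[:,None]
def proj(P,c):
    T=np.linalg.inv(c[3]);return cv2.projectPoints(np.array(P,float).reshape(-1,3),cv2.Rodrigues(T[:3,:3])[0],T[:3,3],c[1],c[2])[0].reshape(-1,2)
E
python3 - <<'E'
from h import *
o=ctrl.get_obs();print({k:np.round(v,3) for k,v in o.items()})
for n in('top','scene'):
    c=cam(n);cv2.imwrite(f'pics/{n}0.png',cv2.resize(c[0],(800,600)));print(n,c[1].round(0).tolist(),c[2],c[3].round(2).tolist())
E
```

```text
pics
{'t': np.float64(0.0), 'q': array([-1.371,  0.053,  1.614,  0.   ,  1.476, -0.119]), 'dq': array([ 0.   , -0.001, -0.001,  0.001,  0.   ,  0.001]), 'effort': array([ 0.0000e+00, -3.9368e+01, -3.7018e+01, -0.0000e+00,  7.0000e-03,
        0.0000e+00]), 'tool_pos': array([ 0.196, -0.593,  0.23 ]), 'tool_rot': array([-3.1  , -0.498,  0.   ]), 'contact_force': array([ 1.221,  0.786, -0.719]), 'wrist_torque': array([ 0.015, -0.045,  0.008]), 'grip_force': np.float64(0.0), 'opening': np.float64(0.086)}
top [[409.0, 0.0, 271.0], [0.0, 409.0, 202.0], [0.0, 0.0, 1.0]] [-0.05523371  0.          0.          0.          0.        ] [[-0.02, -1.0, 0.09, 0.48], [-1.0, 0.01, -0.01, 0.0], [0.01, -0.09, -1.0, 1.27], [0.0, 0.0, 0.0, 1.0]]
scene [[435.0, 0.0, 280.0], [0.0, 435.0, 211.0], [0.0, 0.0, 1.0]] [-0.05308857  0.          0.          0.          0.        ] [[-0.92, -0.26, 0.28, 0.24], [-0.38, 0.67, -0.63, 0.74], [-0.02, -0.69, -0.72, 0.93], [0.0, 0.0, 0.0, 1.0]]
```

View pics/top0.png

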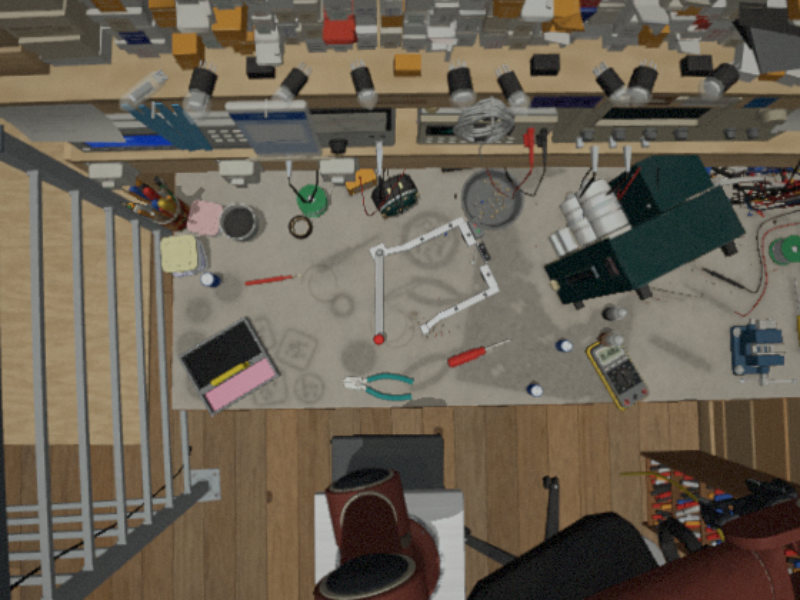

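View pics/scene0.png

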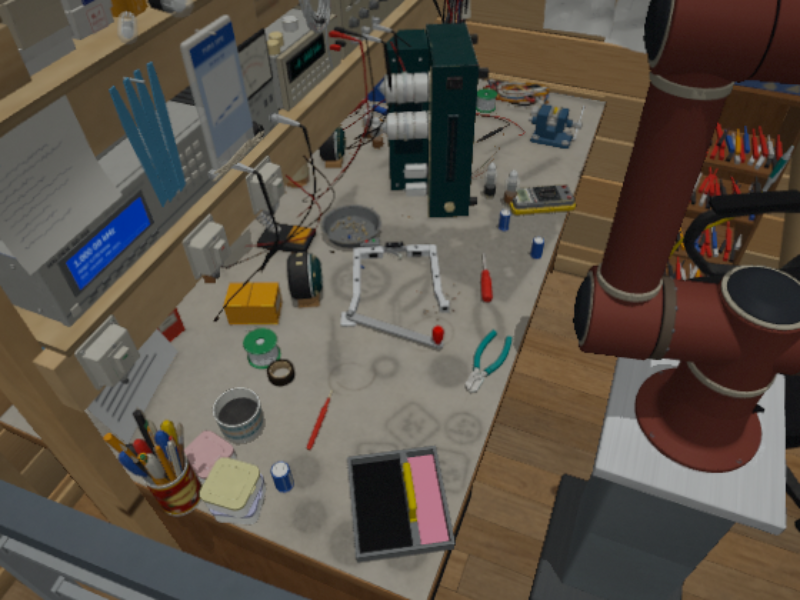

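Top view (800x600): tray at about (229,365), caps at (210,280), (565,346) and (535,390), red probe at (270,281), screwdriver at (478,353), keeper from pin (379,252) to knob (379,340), and the cradle opening to the left. Next I'll turn these into world positions.

```bash
cat >> h.py <<'E'
def blobs(img,lo,hi,amin=8):
    h=cv2.cvtColor(img,cv2.COLOR_BGR2HSV)
    m=cv2.inRange(h,np.array(lo),np.array(hi))
    if lo[0]==0 and hi[0]<20: m|=cv2.inRange(h,np.array([172,lo[1],lo[2]]),np.array([180,hi[1],hi[2]]))
    n,l,s,ce=cv2.connectedComponentsWithStats(m)
    out=[]
    for i in range(1,n):
        if s[i,4]>=amin:
            out.append((s[i,4],ce[i],cv2.minAreaRect(np.argwhere(l==i)[:,::-1].astype(np.float32)),l==i))
    return sorted(out,key=lambda t:-t[0])
E
python3 - <<'E'
from h import *
c=cam('top')
def show(n,lo,hi,z,am=8):
    for a,ce,r,m in blobs(c[0],lo,hi,am):
        if 105<ce[0]<480 and 120<ce[1]<285:
            print(n,a,ce.round(1),'w',ray(ce,c,z)[0].round(3),'box',ray(cv2.boxPoints(r),c,z)[:,:2].round(3).tolist())
show('pink',(150,40,120),(178,140,255),.003,60)
show('red',(0,150,90),(6,255,255),.012)
show('blue',(105,110,40),(125,255,255),.022,4)
show('yellow',(20,120,90),(32,255,255),.055,10)
show('green',(60,120,60),(80,255,255),.04,20)
x=np.array([[379,252],[462,225],[495,290],[425,330],[483,250],[379,340],[238,222],[300,227]])*.7
print(ray(x,c,.02).round(3).tolist())
s=cam('scene')
for a,ce,r,m in blobs(s[0],(105,110,40),(125,255,255),10): print('sblue',a,ce.round(1),ray(ce,s,.022)[0].round(3))
for a,ce,r,m in blobs(s[0],(0,150,90),(6,255,255),10): print('sred',a,ce.round(1),ray(ce,s,.038)[0].round(3))
cv2.imwrite('pics/cr.png',cv2.resize(c[0][140:300,110:420],(800,413),interpolation=cv2.INTER_CUBIC))
E
```

```text
pink 709 [167.6 268.7] w [0.387 0.317 0.003] box [[0.367, 0.394], [0.445, 0.262], [0.406, 0.238], [0.329, 0.371]]
red 167 [325.8 249.4] w [ 0.439 -0.171  0.012] box [[0.434, -0.13], [0.464, -0.208], [0.445, -0.215], [0.416, -0.137]]
red 65 [186.4 195.9] w [0.611 0.257 0.012] box [[0.607, 0.302], [0.622, 0.206], [0.615, 0.205], [0.6, 0.301]]
red 37 [264.8 237.2] w [0.479 0.016 0.012] box [[0.49, 0.024], [0.489, 0.006], [0.471, 0.006], [0.471, 0.024]]
blue 26 [150.8 196.7] w [0.609 0.365 0.022] box [[0.6, 0.374], [0.621, 0.367], [0.617, 0.355], [0.596, 0.362]]
blue 21 [108.  142.7] w [0.781 0.503 0.022] box [[0.789, 0.511], [0.791, 0.5], [0.771, 0.496], [0.769, 0.506]]
blue 14 [370.5 271. ] w [ 0.372 -0.305  0.022] box [[0.366, -0.297], [0.381, -0.307], [0.378, -0.313], [0.363, -0.303]]
blue 13 [391.2 241.1] w [ 0.461 -0.372  0.022] box [[0.454, -0.366], [0.469, -0.369], [0.468, -0.378], [0.452, -0.374]]
yellow 145 [421.8 263. ] w [ 0.395 -0.452  0.055] box [[0.457, -0.414], [0.468, -0.446], [0.324, -0.496], [0.313, -0.464]]
yellow 123 [159.7 261.5] w [0.412 0.327 0.055] box [[0.398, 0
[... 1629 characters left out ...]
94.1 171.1] [ 0.022 -0.44   0.038]
sred 74 [306.2 233.4] [0.479 0.013 0.038]
sred 71 [ 97.9 312.1] [0.852 0.424 0.038]
sred 65 [501.7  97.7] [ 0.018 -0.897  0.038]
sred 56 [534.   98.9] [-0.099 -0.936  0.038]
sred 50 [238.4  24.3] [ 1.252 -1.141  0.038]
sred 48 [528.2 100.6] [-0.077 -0.914  0.038]
sred 46 [545.2 102.6] [-0.138 -0.925  0.038]
sred 40 [454.1 295.1] [0.083 0.068 0.038]
sred 36 [519.5 106.2] [-0.047 -0.86   0.038]
sred 33 [474.5 188.5] [ 0.072 -0.335  0.038]
sred 25 [514.8 130.1] [-0.034 -0.694  0.038]
sred 20 [505.  106.8] [ 0.004 -0.835  0.038]
sred 19 [234.3  32.1] [ 1.23  -1.054  0.038]
sred 12 [205.  126.8] [ 0.979 -0.322  0.038]
sred 11 [506.  100.5] [ 0.002 -0.882  0.038]
```

View pics/cr.png

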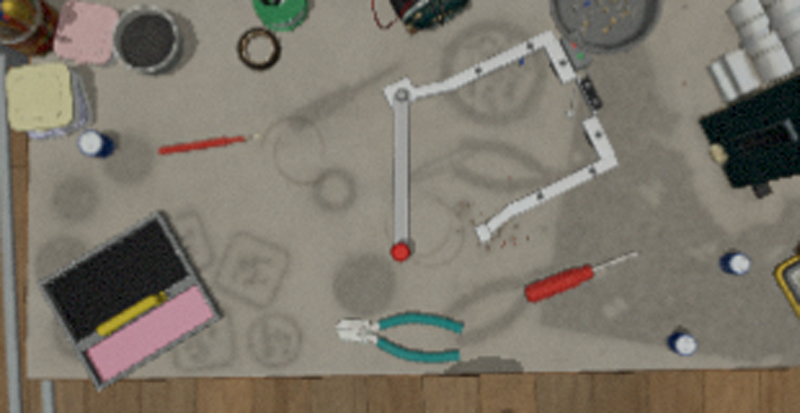

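```bash
cat >> h.py <<'E'
def plan(p,yaw,n,o=None):
    """rows to target TCP p, tool pointing down with tool y at world angle yaw (deg)"""
    o=o or ctrl.get_obs();M=R.from_rotvec(o['tool_rot']).as_matrix();P=np.array(o['tool_pos'])
    y=np.radians(yaw);cur=np.degrees(np.arctan2(M[1,1],M[0,1]))
    d=(yaw-cur+90)%180-90
    th=np.radians(cur)
    rows=[];dp=(np.array(p)-P)/n
    for i in range(n):
        a=th+np.radians(d)*i/n
        X=np.array([-np.sin(a),np.cos(a),0])*-1;X=np.cross([np.cos(a),np.sin(a),0],[0,0,-1]);Y=np.array([np.cos(a),np.sin(a),0])
        rows.append([X@dp/.05,Y@dp/.05,-dp[2]/.05])
    print('cur yaw %.1f turn %.1f az/row %.3f; tilt %s'%(cur,d,-d/n/8,np.round(M[:,2],3)))
    for r in rows: print(np.round(r,2).tolist())
E
python3 - <<'E'
from h import *
plan([.5,-.1,.33],-30,14)
E
```

```text
cur yaw -71.7 turn 41.7 az/row -0.373; tilt [-0.     0.001 -1.   ]
[0.63, -0.53, -0.14]
[0.66, -0.5, -0.14]
[0.69, -0.46, -0.14]
[0.71, -0.43, -0.14]
[0.73, -0.39, -0.14]
[0.75, -0.35, -0.14]
[0.77, -0.31, -0.14]
[0.78, -0.27, -0.14]
[0.79, -0.23, -0.14]
[0.81, -0.19, -0.14]
[0.81, -0.15, -0.14]
[0.82, -0.1, -0.14]
[0.83, -0.06, -0.14]
[0.83, -0.02, -0.14]
```

Emit:
{"api": "play_rows", "payload": {
  "series": [
    [1, [0.63, -0.53, -0.14], [0, 0, -0.37]],
    [1, [0.66, -0.5, -0.14], [0, 0, -0.37]],
    [1, [0.69, -0.46, -0.14], [0, 0, -0.37]],
    [1, [0.71, -0.43, -0.14], [0, 0, -0.37]],
    [1, [0.73, -0.39, -0.14], [0, 0, -0.37]],
    [1, [0.75, -0.35, -0.14], [0, 0, -0.37]],
    [1, [0.77, -0.31, -0.14], [0, 0, -0.37]],
    [1, [0.78, -0.27, -0.14], [0, 0, -0.37]]
  ]
}}

```text
t: 1.2
tool_pos: [0.371, -0.3109, 0.2874]
tool_rot: [2.933, 1.127, 0.0]
contact_force: [0.5, -0.1, -0.3]
opening: 0.0856
grip_force: 0.0
```

Emit:
{"api": "play_rows", "payload": {
  "series": [
    [1, [0.79, -0.23, -0.14], [0, 0, -0.37]],
    [1, [0.81, -0.19, -0.14], [0, 0, -0.37]],
    [1, [0.81, -0.15, -0.14], [0, 0, -0.37]],
    [1, [0.82, -0.1, -0.14], [0, 0, -0.37]],
    [1, [0.83, -0.06, -0.14], [0, 0, -0.37]],
    [1, [0.83, -0.02, -0.14], [0, 0, -0.37]],
    [1, [0, 0, 0], [0, 0, 0]],
    [1, [0, 0, 0], [0, 0, 0]]
  ]
}}

```text
t: 2.2
tool_pos: [0.5015, -0.1017, 0.3289]
tool_rot: [-2.725, -1.563, 0.001]
contact_force: [0.1, -0.6, 0.6]
opening: 0.0854
grip_force: 0.0
```

Run:
```python
from h import *
o=ctrl.get_obs();print(o['t'],o['tool_pos'].round(3),o['opening'])
c=cam('wrist');print(c[1].round(0).tolist(),c[2],c[3].round(3).tolist())
cv2.imwrite('pics/w0.png',cv2.resize(c[0],(800,600)))
np.savez('w0.npz',c=c[0],K=c[1],D=c[2],T=c[3])
```

```text
2.2 [ 0.502 -0.102  0.329] 0.0853720140988889
[[318.0, 0.0, 281.0], [0.0, 318.0, 211.0], [0.0, 0.0, 1.0]] [-0.07369937  0.          0.          0.          0.        ] [[0.864, -0.476, -0.163, 0.543], [-0.504, -0.819, -0.276, -0.031], [-0.002, 0.321, -0.947, 0.472], [0.0, 0.0, 0.0, 1.0]]
```

View pics/w0.png

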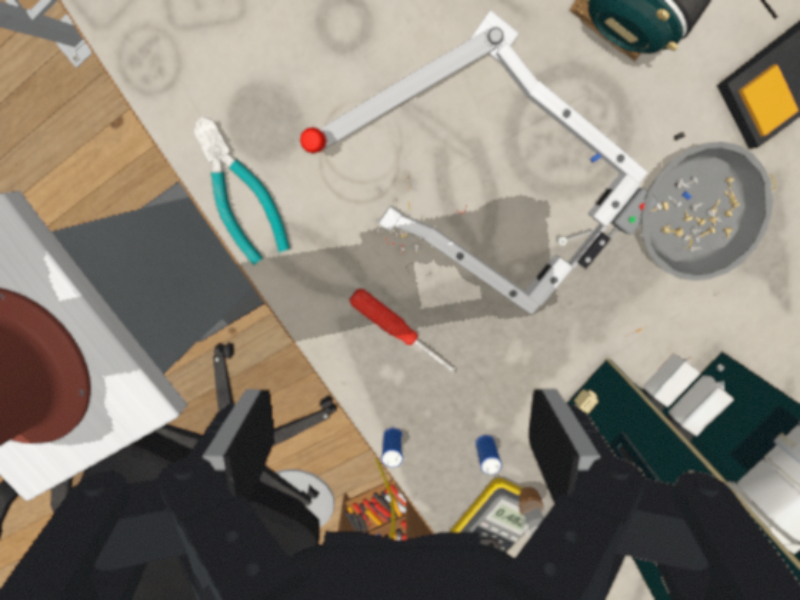

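The wrist view shows the whole cradle: pin at (495,36), upper rail screws at (566,113) and (620,157), lower rail screws at (459,256) and (513,294), knob at (313,140).

Run:
```python
from h import *
f=np.load('w0.npz');c=(f['c'],f['K'],f['D'],f['T'])
q=lambda p,z:ray(np.array(p)*.7,c,z)[:,:2]
U=q([[566,113],[620,157]],.02);L=q([[459,256],[513,294]],.02);pin=q([[495,36]],.02)[0]
S=q([[616,203],[555,281]],.02);pads=q([[603,197],[545,272]],.015);roll=q([[562,240]],.012);kn=q([[313,140]],.057)
for n,v in(('U',U),('L',L),('S',S),('pads',pads),('roll',roll),('pin',pin),('knob',kn)):print(n,v.round(4).tolist())
ang=lambda a:np.degrees(np.arctan2(a[1],a[0]))
print(ang(U[1]-U[0]),ang(L[1]-L[0]),ang(S[0]-S[1])-90,np.linalg.norm(kn-pin))
phi=np.radians(np.mean([ang(U[1]-U[0]),ang(L[1]-L[0]),ang(S[0]-S[1])-90]))
cx=np.array([np.cos(phi),np.sin(phi)]);cy=np.array([-cx[1],cx[0]])
o=pin-(-.0955*cx+.097*cy);print('yaw',np.degrees(phi),'org from pin',o)
for n,v in(('U',U),('L',L),('S',S),('pads',pads)):print(n,np.c_[(v-o)@cx,(v-o)@cy].round(4).tolist())
d=(kn-pin)[0];print('keeper',(np.degrees(phi)-90-ang(d))%360)
s=blobs(c[0],(105,110,40),(125,255,255),30)
for a,ce,r,m in s:print('cap',a,ce.round(),ray(ce,c,.022)[0].round(3),r[1])
```

```text
U [[0.693, -0.0793], [0.723, -0.142]]
L [[0.5403, -0.1505], [0.5704, -0.215]]
S [[0.7023, -0.1813], [0.6149, -0.2244]]
pads [[0.6946, -0.1708], [0.6105, -0.2122]]
roll [[0.6407, -0.1911]]
pin [0.6647, 0.0124]
knob [[0.4795, 0.0148]]
-64.43573614846744 -65.00157735208518 -63.74008412054987 0.1852322253861926
yaw -64.39246587370083 org from pin [ 0.61854037 -0.11563315]
U [[-0.0005, 0.0828], [0.0689, 0.0828]]
L [[-0.0024, -0.0857], [0.0688, -0.0864]]
S [[0.0954, 0.0471], [0.0965, -0.0503]]
pads [[0.0826, 0.0447], [0.0836, -0.049]]
keeper 26.354226617273298
cap 187 [340. 313.] [ 0.46  -0.372  0.022] (17.102628707885742, 12.454221725463867)
cap 163 [274. 308.] [ 0.369 -0.305  0.022] (16.0, 11.0)
```

Run:
```python
from h import *
plan([.611,.254,.16],9,9)
```

```text
cur yaw -30.4 turn 39.4 az/row -0.547; tilt [-0.001 -0.    -1.   ]
[0.81, -0.19, 0.38]
[0.82, -0.13, 0.38]
[0.83, -0.06, 0.38]
[0.83, -0.0, 0.38]
[0.83, 0.06, 0.38]
[0.82, 0.12, 0.38]
[0.81, 0.19, 0.38]
[0.79, 0.25, 0.38]
[0.77, 0.31, 0.38]
```

Emit:
{"api": "play_rows", "payload": {
  "series": [
    [0.6, [0.81, -0.19, 0.38], [0, 0, -0.55]],
    [0.6, [0.82, -0.13, 0.38], [0, 0, -0.55]],
    [0.6, [0.83, -0.06, 0.38], [0, 0, -0.55]],
    [0.6, [0.83, 0, 0.38], [0, 0, -0.55]],
    [0.6, [0.83, 0.06, 0.38], [0, 0, -0.55]],
    [0.6, [0.82, 0.12, 0.38], [0, 0, -0.55]],
    [0.6, [0.81, 0.19, 0.38], [0, 0, -0.55]],
    [0.6, [0.79, 0.25, 0.38], [0, 0, -0.55]]
  ]
}}

```text
t: 3.25
tool_pos: [0.5995, 0.216, 0.1765]
tool_rot: [2.124, 2.315, -0.001]
contact_force: [0.9, -0.2, -0.1]
opening: 0.0509
grip_force: 0.0
```

Emit:
{"api": "play_rows", "payload": {
  "series": [
    [0.6, [0.77, 0.31, 0.38], [0, 0, -0.55]],
    [0.6, [0, 0, 0], [0, 0, 0]],
    [0.6, [0, 0, 0], [0, 0, 0]]
  ]
}}

```text
t: 3.62
tool_pos: [0.6114, 0.2546, 0.1583]
tool_rot: [2.036, 2.392, -0.001]
contact_force: [0.4, 0.2, 0.5]
opening: 0.0515
grip_force: 0.0
```

```bash
cat >> h.py <<'E'
def line(c,lo,hi,z,near=None):
    """largest blob of a colour: middle and axis angle on plane z"""
    b=blobs(c[0],lo,hi,60)
    for a,ce,r,m in b[:4]:
        P=ray(np.argwhere(m)[:,::-1],c,z)[:,:2];mu=P.mean(0)
        w,v=np.linalg.eigh(np.cov((P-mu).T));ax=v[:,1];t=(P-mu)@ax;u=(P-mu)@v[:,0]
        mid=mu+ax*(t.max()+t.min())/2
        print('blob',a,ce.round(),'mid',mid.round(4),'ang %.1f len %.3f wid %.3f'%(np.degrees(np.arctan2(ax[1],ax[0])),np.ptp(t),np.ptp(u)))
E
python3 - <<'E'
from h import *
c=cam('wrist');line(c,(0,150,90),(6,255,255),.006)
cv2.imwrite('pics/w1.png',cv2.resize(c[0],(800,600)))
print(ctrl.get_obs()['tool_pos'])
E
```

```text
blob 897 [280. 188.] mid [0.6102 0.2544] ang 97.8 len 0.104 wid 0.009
blob 440 [487.  14.] mid [0.7692 0.4412] ang 175.1 len 0.072 wid 0.018
blob 134 [506.   8.] mid [0.7754 0.4512] ang -179.0 len 0.018 wid 0.011
blob 79 [525.   6.] mid [0.7921 0.456 ] ang 60.1 len 0.013 wid 0.010
[0.61163367 0.25452125 0.15891942]
```

View pics/w1.png

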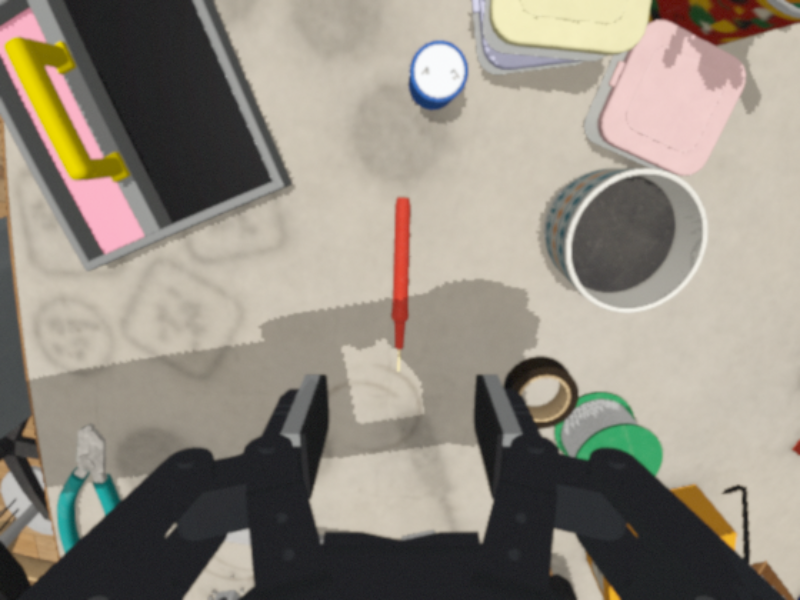

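Probe at pixels (402,270): middle at (0.610,0.254), axis at 98°, under the fingers. The tray, cap at (438,75), cup, tape and spool are all clear. I'll grasp it.

Emit:
{"api": "play_rows", "payload": {
  "series": [
    [0.5, [0, -0.03, 0.8], [0, 0, 0.15]],
    [0.5, [0, 0, 0.8], [0, 0, 0]],
    [0.5, [0, 0, 0.8], [0, 0, 0]],
    [0.5, [0, 0, 0.5], [0, 0, 0]],
    [0.5, [0, 0, 0.18], [0, 0, 0]],
    [0, [0, 0, 0], [0, 0, 0]],
    [0, [0, 0, 0], [0, 0, 0]],
    [0, [0, 0, 0], [0, 0, 0]]
  ],
  "force": 35
}}

```text
t: 4.68
tool_pos: [0.6112, 0.2559, 0.0065]
tool_rot: [2.057, 2.371, 0.004]
contact_force: [0.2, -1.3, 3.2]
opening: 0.0093
grip_force: 34.3
```

Emit:
{"api": "play_rows", "payload": {
  "series": [
    [0, [0, 0, 0], [0, 0, 0]],
    [0, [0, 0, -0.5], [0, 0, 0]],
    [0, [0, 0, -0.8], [0, 0, 0]],
    [0, [0, 0, -0.8], [0, 0, 0]],
    [0, [0, 0, 0], [0, 0, 0]]
  ]
}}

```text
t: 5.3
tool_pos: [0.6125, 0.2568, 0.1143]
tool_rot: [2.056, 2.37, 0.012]
contact_force: [-0.8, -0.7, 0.2]
opening: 0.0089
grip_force: 33.7
```

Run:
```python
from h import *
c=cam('top')
h=cv2.cvtColor(c[0],cv2.COLOR_BGR2HSV)
# pink bay floor and black bay floor
for n,lo,hi,z in(('pink',(150,40,120),(178,140,255),.003),('yel',(20,120,90),(32,255,255),.062)):
    for a,ce,r,m in blobs(c[0],lo,hi,60):
        if 110<ce[0]<260 and 180<ce[1]<290: 
            B=ray(cv2.boxPoints(r),c,z)[:,:2];print(n,B.mean(0).round(4),B.round(4).tolist())
            line((c[0]*m[:,:,None],)+c[1:],lo,hi,z)
f=cam('wrist');cv2.imwrite('pics/w2.png',f[0])
for n,lo,hi,z in(('pink',(150,40,120),(178,140,255),.003),('yel',(20,120,90),(32,255,255),.062)):
  for a,ce,r,m in blobs(f[0],lo,hi,300)[:2]:print(n,a,ce,ray(cv2.boxPoints(r),f,z)[:,:2].round(4).tolist())
```

```text
pink 2027 [ 39.05130735 164.56043414] [[0.3776, 0.2815], [0.4058, 0.2986], [0.4327, 0.2539], [0.4043, 0.2346]]
pink 822 [13.        94.6593674] [[0.365, 0.3419], [0.3775, 0.348], [0.4037, 0.3033], [0.3914, 0.2964]]
yel 1213 [ 21.62407255 124.67436109] [[0.4247, 0.2953], [0.4276, 0.3256], [0.4644, 0.3289], [0.4629, 0.2996]]
```

Run:
```python
from h import *
plan([.459,.368,.15],30,5)
```

```text
cur yaw 8.1 turn 21.9 az/row -0.547; tilt [ 0.  0. -1.]
[0.53, -0.53, -0.16]
[0.57, -0.49, -0.16]
[0.6, -0.45, -0.16]
[0.64, -0.4, -0.16]
[0.66, -0.35, -0.16]
```

Emit:
{"api": "play_rows", "payload": {
  "series": [
    [0, [0.53, -0.53, -0.16], [0, 0, -0.55]],
    [0, [0.57, -0.49, -0.16], [0, 0, -0.55]],
    [0, [0.6, -0.45, -0.16], [0, 0, -0.55]],
    [0, [0.64, -0.4, -0.16], [0, 0, -0.55]],
    [0, [0.66, -0.35, -0.16], [0, 0, -0.55]],
    [0, [0, 0, 0], [0, 0, 0]],
    [0, [0, 0, 0], [0, 0, 0]]
  ]
}}

```text
t: 6.28
tool_pos: [0.4585, 0.367, 0.1475]
tool_rot: [-1.568, -2.721, 0.004]
contact_force: [0.6, -0.0, -0.1]
opening: 0.009
grip_force: 33.8
```

Run:
```python
from h import *
c=cam('wrist');print(ctrl.get_obs()['tool_pos'])
np.savez('w3.npz',c=c[0],K=c[1],D=c[2],T=c[3])
cv2.imwrite('pics/w3.png',cv2.resize(c[0],(800,600)))
```

```text
[0.45890342 0.36680284 0.14767175]
```

View pics/w3.png

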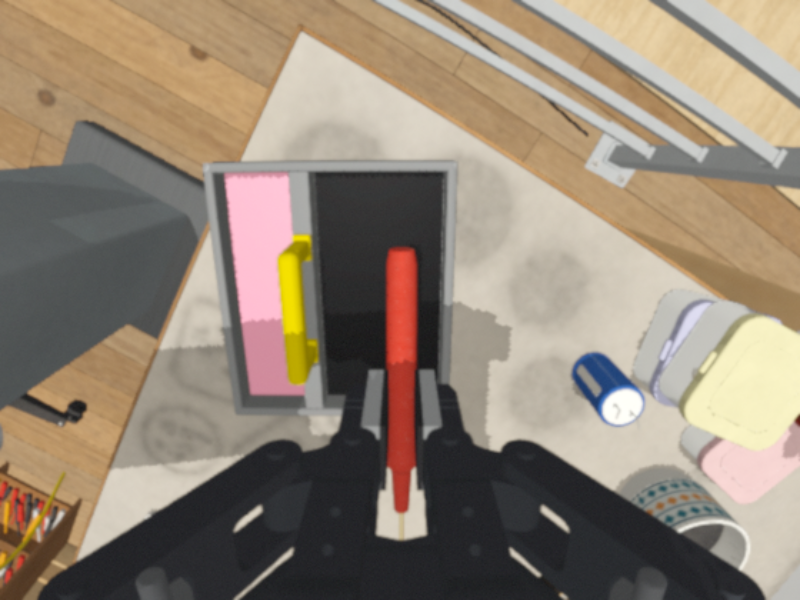

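Run:
```python
from h import *
f=np.load('w3.npz');c=(f['c'],f['K'],f['D'],f['T'])
q=lambda p,z:ray(np.array(p)*.7,c,z)[:,:2]
C=q([[206,165],[457,162],[238,414]],.022);H=q([[290,250],[298,382]],.062)
print(C.round(4).tolist(),H.round(4).tolist(),np.linalg.norm(C[1]-C[0]),np.linalg.norm(C[2]-C[0]),np.linalg.norm(H[1]-H[0]))
ang=lambda a:np.degrees(np.arctan2(a[1],a[0]))
print(ang(C[2]-C[0]),ang(C[1]-C[0])-90,ang(H[1]-H[0]))
ctr=(C[1]+C[2])/2;ph=np.radians((ang(C[2]-C[0])+ang(C[1]-C[0])-90)/2);cx=np.array([np.cos(ph),np.sin(ph)]);cy=np.array([-cx[1],cx[0]])
print('ctr',ctr,'h',(H.mean(0)-ctr)@cx,(H.mean(0)-ctr)@cy)
t=ctr+cx*-.008+cy*.042;print('target',t);plan([t[0],t[1],.02],np.degrees(ph)+90,4)
```

```text
[[0.3224, 0.3748], [0.4473, 0.448], [0.4056, 0.2313]] [[0.3917, 0.3666], [0.4288, 0.2998]] 0.14476726711743307 0.16579217519010553 0.07644131174599755
-59.90428305606663 -59.58490848323099 -60.97359383812407
ctr [0.42643463 0.33967907] h -0.0025921452737209796 -0.017271199764032626
target [0.45868289 0.3677513 ]
cur yaw 30.0 turn 0.2 az/row -0.006; tilt [-0.002 -0.002 -1.   ]
[0.0, 0.0, 0.64]
[0.0, 0.0, 0.64]
[0.0, 0.0, 0.64]
[0.0, 0.0, 0.64]
```

The tray is at (0.4264,0.3397), yaw −59.7°, and the probe hangs over the black bay. I'll lower and release it.

Emit:
{"api": "play_rows", "payload": {
  "series": [
    [0, [0, 0, 0.8], [0, 0, 0]],
    [0, [0, 0, 0.8], [0, 0, 0]],
    [0, [0, 0, 0.7], [0, 0, 0]],
    [0, [0, 0, 0.4], [0, 0, 0]],
    [0, [0, 0, 0], [0, 0, 0]],
    [0.25, [0, 0, 0], [0, 0, 0]],
    [0.25, [0, 0, 0], [0, 0, 0]],
    [0.25, [0, 0, 0], [0, 0, 0]]
  ]
}}

```text
t: 7.32
tool_pos: [0.4598, 0.3681, 0.0156]
tool_rot: [1.568, 2.721, 0.003]
contact_force: [-0.8, -0.9, -0.3]
opening: 0.0212
grip_force: 0.0
```

Emit:
{"api": "play_rows", "payload": {
  "series": [
    [0.25, [0, 0, -0.4], [0, 0, 0]],
    [0.25, [0, 0, -0.8], [0, 0, 0]],
    [0.25, [0, 0, -0.8], [0, 0, 0]],
    [0.5, [0, 0, -0.7], [0, 0, 0]],
    [0.5, [0, 0, 0], [0, 0, 0]],
    [0.5, [0, 0, 0], [0, 0, 0]]
  ]
}}

```text
t: 8.07
tool_pos: [0.4588, 0.3675, 0.1495]
tool_rot: [1.568, 2.722, 0.0]
contact_force: [-0.6, 0.1, 0.3]
opening: 0.0426
grip_force: 0.0
```

Run:
```python
from h import *
c=cam('wrist')
line(c,(0,150,60),(6,255,255),.009)
cv2.imwrite('pics/w4.png',c[0])
# open-keeper plan: knob now, start behind it
cy=np.radians(-64.4);pin=np.array([.664,.0117])
for th in (26.4,20,40,60,80,95,100.3):
    a=cy-np.pi/2-np.radians(th);k=pin+.187*np.array([np.cos(a),np.sin(a)]);print(th,k.round(4))
```

```text
blob 1294 [280. 194.] mid [0.4583 0.3661] ang 119.6 len 0.106 wid 0.013
blob 127 [ 12. 354.] mid [0.2741 0.0274] ang 103.4 len 0.045 wid 0.015
26.4 [0.477  0.0143]
20 [ 0.4779 -0.0065]
40 [0.4829 0.0582]
60 [0.5097 0.1173]
80 [0.5551 0.1637]
95 [0.5982 0.1867]
100.3 [0.6147 0.1921]
```

View pics/w4.png

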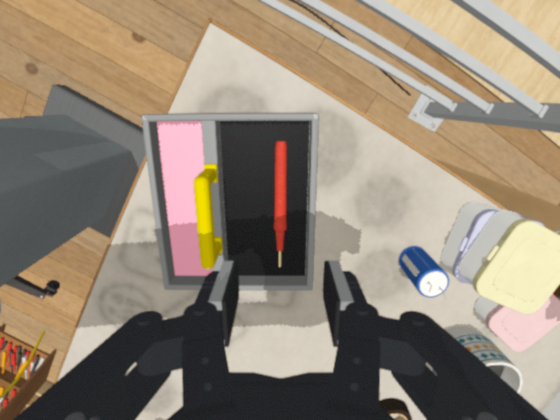

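The probe lies flat in the black bay. Next, the keeper.

Run:
```python
from h import *
plan([.479,.015,.14],89,9)
```

```text
cur yaw 30.1 turn 58.9 az/row -0.818; tilt [-0.002 -0.001 -1.   ]
[-0.7, -0.35, 0.02]
[-0.66, -0.43, 0.02]
[-0.6, -0.5, 0.02]
[-0.54, -0.57, 0.02]
[-0.47, -0.63, 0.02]
[-0.4, -0.68, 0.02]
[-0.32, -0.72, 0.02]
[-0.24, -0.75, 0.02]
[-0.15, -0.77, 0.02]
```

Emit:
{"api": "play_rows", "payload": {
  "series": [
    [0.7, [-0.7, -0.35, 0.02], [0, 0, -0.82]],
    [0.7, [-0.66, -0.43, 0.02], [0, 0, -0.82]],
    [0.7, [-0.6, -0.5, 0.02], [0, 0, -0.82]],
    [0.7, [-0.54, -0.57, 0.02], [0, 0, -0.82]],
    [0.7, [-0.47, -0.63, 0.02], [0, 0, -0.82]],
    [0.7, [-0.4, -0.68, 0.02], [0, 0, -0.82]],
    [0.7, [-0.32, -0.72, 0.02], [0, 0, -0.82]],
    [0.7, [-0.24, -0.75, 0.02], [0, 0, -0.82]]
  ]
}}

```text
t: 9.12
tool_pos: [0.4766, 0.0526, 0.1395]
tool_rot: [-0.197, -3.132, 0.0]
contact_force: [0.1, 0.8, 0.3]
opening: 0.0596
grip_force: 0.0
```

Emit:
{"api": "play_rows", "payload": {
  "series": [
    [0.7, [-0.15, -0.77, 0.02], [0, 0, -0.82]],
    [0.7, [0, 0, 0], [0, 0, 0]],
    [0.7, [0, 0, 0], [0, 0, 0]]
  ]
}}

```text
t: 9.5
tool_pos: [0.4796, 0.0151, 0.1391]
tool_rot: [-0.025, -3.139, -0.001]
contact_force: [0.6, 0.7, 0.4]
opening: 0.0595
grip_force: 0.0
```

Run:
```python
from h import *
c=cam('wrist');o=ctrl.get_obs();print(o['tool_pos'],o['q'].round(2))
for a,ce,r,m in blobs(c[0],(0,150,60),(6,255,255),60)[:4]:print(a,ce,ray(ce,c,.055)[0].round(4),ray(ce,c,.05)[0].round(4))
pin=np.array([.6647,.0124]);pos=o['tool_pos'].copy();
# incremental rows along arc, starting from knob pose
n=10;prev=None
ths=np.linspace(26.4,101,n+1);P=[];A=[]
for th in ths:
    a=np.radians(-154.4-th);P.append(pin+.187*np.array([np.cos(a),np.sin(a)]));A.append(a-np.pi/2)
for i in range(n):
    d=P[i+1]-P[i];Y=np.array([np.cos(A[i]),np.sin(A[i])]);X=np.array([-Y[1],Y[0]])
    print(np.round([X@d/.05,Y@d/.05],2))
print('turn/row',(ths[1]-ths[0])/8)
```

```text
[0.47971594 0.01543679 0.1393923 ] [-0.12 -0.23  2.03  0.    1.34 -1.68]
2112 [ 71.48295455 159.14015152] [ 0.4302 -0.1388  0.055 ] [ 0.4309 -0.1422  0.05  ]
699 [281.80114449 211.9713877 ] [0.4739 0.0163 0.055 ] [0.4756 0.0163 0.05  ]
[-0.03  0.49]
[-0.03  0.49]
[-0.03  0.49]
[-0.03  0.49]
[-0.03  0.49]
[-0.03  0.49]
[-0.03  0.49]
[-0.03  0.49]
[-0.03  0.49]
[-0.03  0.49]
turn/row 0.9325000000000001
```

Emit:
{"api": "play_rows", "payload": {
  "series": [
    [0.55, [0.05, 0.02, 0.8], [0, 0, 0]],
    [0.55, [0, 0, 0.8], [0, 0, 0]],
    [0.55, [0, 0, 0.64], [0, 0, 0]],
    [0.5, [0, 0, 0], [0, 0, 0]],
    [0.5, [-0.03, 0.49, 0], [0, 0, 0.93]],
    [0.5, [-0.03, 0.49, 0], [0, 0, 0.93]],
    [0.5, [-0.03, 0.49, 0], [0, 0, 0.93]],
    [0.5, [-0.03, 0.49, 0], [0, 0, 0.93]]
  ]
}}

```text
t: 10.55
tool_pos: [0.5049, 0.1108, 0.0303]
tool_rot: [0.834, 3.027, 0.001]
contact_force: [0.1, -0.9, -0.3]
opening: 0.0429
grip_force: 0.4
```

Run:
```python
from h import *
c=cam('wrist');o=ctrl.get_obs();p=o['tool_pos'];d=p[:2]-[.6647,.0124];print(p,np.hypot(*d),(-154.4-np.degrees(np.arctan2(d[1],d[0])))%360,o['opening'])
for a,ce,r,m in blobs(c[0],(0,150,60),(6,255,255),60)[:4]:print(a,ce,ray(ce,c,.05)[0].round(4))
```

```text
[0.50647349 0.11268523 0.03085632] 0.18733060353097464 57.9668510394622 0.04273599675882552
2540 [259.95748031 291.31023622] [0.4972 0.104  0.05  ]
```

Emit:
{"api": "play_rows", "payload": {
  "series": [
    [0.5, [-0.03, 0.49, 0], [0, 0, 0.93]],
    [0.5, [-0.03, 0.49, 0], [0, 0, 0.93]],
    [0.5, [-0.03, 0.49, 0], [0, 0, 0.93]],
    [0.5, [-0.03, 0.49, 0], [0, 0, 0.93]],
    [0.5, [-0.03, 0.45, 0], [0, 0, 0.9]],
    [0.5, [-0.01, 0.3, 0], [0, 0, 0.6]],
    [0.5, [0, 0.1, 0], [0, 0, 0]],
    [0.5, [0, 0, 0], [0, 0, 0]]
  ]
}}

```text
t: 11.6
tool_pos: [0.6124, 0.1945, 0.0292]
tool_rot: [1.852, 2.537, 0.001]
contact_force: [-0.4, 0.1, -0.6]
opening: 0.0426
grip_force: 0.0
```

Run:
```python
from h import *
c=cam('wrist');o=ctrl.get_obs();p=o['tool_pos'];d=p[:2]-[.6647,.0124];print(p,np.hypot(*d),(-154.4-np.degrees(np.arctan2(d[1],d[0])))%360,o['opening'],o['contact_force'],o['grip_force'])
for a,ce,r,m in blobs(c[0],(0,150,60),(6,255,255),60)[:4]:
    k=ray(ce,c,.05)[0];d=k[:2]-[.6647,.0124];print(a,ce,k.round(4),(-154.4-np.degrees(np.arctan2(d[1],d[0])))%360)
```

```text
[0.6119705  0.19431261 0.02892182] 0.1894006251147137 99.43515029769014 0.042562637370016566 [-0.44891619  0.77318152  0.74556729] 0.0
2536 [262.86790221 294.58911672] [0.6036 0.1934 0.05  ] 96.94072765208534
```

Emit:
{"api": "play_rows", "payload": {
  "series": [
    [0.5, [0, 0.12, 0], [0, 0, 0.2]],
    [0.5, [0, 0.1, 0], [0, 0, 0.2]],
    [0.5, [0, 0.08, 0], [0, 0, 0.1]],
    [0.5, [0, 0, 0], [0, 0, 0]]
  ]
}}

```text
t: 12.15
tool_pos: [0.6266, 0.1985, 0.0282]
tool_rot: [-1.942, -2.469, 0.0]
contact_force: [-0.7, 0.5, -0.1]
opening: 0.0427
grip_force: 0.1
```

Emit:
{"api": "play_rows", "payload": {
  "series": [
    [0.5, [0, 0.06, 0], [0, 0, 0]],
    [0.5, [0, 0.04, 0], [0, 0, 0]],
    [0.5, [0, 0, 0], [0, 0, 0]]
  ]
}}

```text
t: 12.52
tool_pos: [0.6271, 0.1987, 0.0277]
tool_rot: [-1.937, -2.464, 0.015]
contact_force: [-14.0, -4.3, 9.8]
opening: 0.0425
grip_force: 7.4
```

Run:
```python
from h import *
c=cam('wrist');o=ctrl.get_obs();p=o['tool_pos'];d=p[:2]-[.6647,.0124];print(p,np.hypot(*d),(-154.4-np.degrees(np.arctan2(d[1],d[0])))%360,o['opening'],o['contact_force'],o['grip_force'])
for a,ce,r,m in blobs(c[0],(0,150,60),(6,255,255),60)[:4]:
    k=ray(ce,c,.05)[0];d=k[:2]-[.6647,.0124];print(a,ce,k.round(4),(-154.4-np.degrees(np.arctan2(d[1],d[0])))%360)
```

```text
[0.6271512  0.19868498 0.02769869] 0.19003159477781179 104.2037947368047 0.04281409462479541 [-14.50161549  -4.53917515  10.13596589] 7.331032231450081
2626 [258.53579589 297.01942117] [0.6168 0.1974 0.05  ] 101.10135407246293
```

Emit:
{"api": "play_rows", "payload": {
  "series": [
    [0.5, [0, -0.18, 0], [0, 0, 0]],
    [0.5, [0, 0, -0.6], [0, 0, 0]],
    [0.5, [0, 0, -0.9], [0, 0, 0]],
    [0.5, [0, 0, -0.9], [0, 0, 0]],
    [0.6, [0, 0, 0], [0, 0, 0]]
  ]
}}

```text
t: 13.2
tool_pos: [0.626, 0.1984, 0.1545]
tool_rot: [1.938, 2.464, 0.014]
contact_force: [0.2, -0.3, 0.5]
opening: 0.0515
grip_force: 0.0
```

Run:
```python
from h import *
plan([.4109,.331,.15],30.3,6)
```

```text
cur yaw 13.6 turn 16.7 az/row -0.347; tilt [ 0.011  0.002 -1.   ]
[0.6, -0.59, 0.02]
[0.63, -0.56, 0.02]
[0.65, -0.53, 0.02]
[0.68, -0.5, 0.02]
[0.7, -0.47, 0.02]
[0.72, -0.43, 0.02]
```

Emit:
{"api": "play_rows", "payload": {
  "series": [
    [0.6, [0.6, -0.59, 0.02], [0, 0, -0.35]],
    [0.6, [0.63, -0.56, 0.02], [0, 0, -0.35]],
    [0.6, [0.65, -0.53, 0.02], [0, 0, -0.35]],
    [0.6, [0.68, -0.5, 0.02], [0, 0, -0.35]],
    [0.6, [0.7, -0.47, 0.02], [0, 0, -0.35]],
    [0.6, [0.72, -0.43, 0.02], [0, 0, -0.35]],
    [0.6, [0, 0, 0], [0, 0, 0]],
    [0.6, [0, 0, 0], [0, 0, 0]]
  ]
}}

```text
t: 14.2
tool_pos: [0.4077, 0.3298, 0.1418]
tool_rot: [1.561, 2.726, -0.0]
contact_force: [0.9, 0.0, 0.4]
opening: 0.0509
grip_force: 0.0
```

Run:
```python
from h import *
c=cam('wrist');o=ctrl.get_obs();print(o['tool_pos'],R.from_rotvec(o['tool_rot']).as_matrix().round(3).tolist())
f=np.load('w3.npz')
line(c,(20,120,90),(32,255,255),.06);line(c,(150,40,120),(178,140,255),.003)
print('expected corners',(proj([[.3224,.3748,.022],[.4473,.448,.022],[.4056,.2313,.022]],c)).round().tolist())
print('handle exp',proj([[.3918,.364,.062],[.430,.298,.062]],c).round())
cv2.imwrite('pics/w5.png',c[0])
```

```text
[0.40814881 0.32958874 0.14196912] [[-0.506, 0.863, 0.0], [0.863, 0.506, -0.0], [-0.0, 0.0, -1.0]]
blob 1686 [284. 211.] mid [0.4075 0.3345] ang 120.2 len 0.086 wid 0.012
blob 360 [ 29. 373.] mid [0.2733 0.0548] ang 78.8 len 0.158 wid 0.011
blob 7813 [252. 190.] mid [0.3851 0.315 ] ang 120.0 len 0.157 wid 0.044
expected corners [[218.0, 106.0], [399.0, 107.0], [227.0, 288.0]]
handle exp [[287. 171.]
 [285. 266.]]
```

View pics/w5.png

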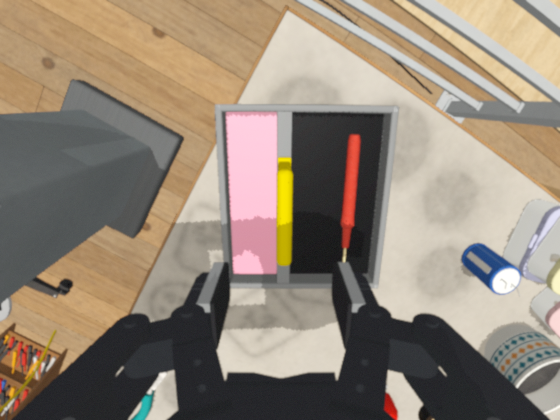

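The tray hasn't moved; the handle at pixels (285,215) is centred between the fingers. I'll grip it.

Emit:
{"api": "play_rows", "payload": {
  "series": [
    [0.5, [0.02, 0.03, 0.7], [0, 0, 0]],
    [0.5, [0, 0, 0.7], [0, 0, 0]],
    [0.5, [0, 0, 0.5], [0, 0, 0]],
    [0.5, [0, 0, 0.22], [0, 0, 0]],
    [0, [0, 0, 0], [0, 0, 0]],
    [0, [0, 0, 0], [0, 0, 0]],
    [0, [0, 0, 0], [0, 0, 0]],
    [0, [0, 0, 0], [0, 0, 0]]
  ],
  "force": 110
}}

```text
t: 15.25
tool_pos: [0.4094, 0.332, 0.0377]
tool_rot: [1.56, 2.725, 0.003]
contact_force: [0.9, -1.9, 3.6]
opening: 0.0097
grip_force: 108.1
```

Emit:
{"api": "play_rows", "payload": {
  "series": [
    [0, [0, 0, -0.2], [0, 0, 0]],
    [0, [0, 0, -0.4], [0, 0, 0]],
    [0, [0, 0, -0.6], [0, 0, 0]],
    [0, [0, 0, -0.4], [0, 0, 0]],
    [0, [0, 0, 0], [0, 0, 0]]
  ]
}}

```text
t: 15.88
tool_pos: [0.409, 0.3323, 0.118]
tool_rot: [1.56, 2.726, 0.005]
contact_force: [0.1, -0.1, -4.6]
opening: 0.01
grip_force: 107.6
```

Run:
```python
from h import *
o=ctrl.get_obs();print(o['tool_pos'],o['opening'],o['contact_force'],o['grip_force'])
c=cam('wrist')
cv2.imwrite('pics/w6.png',c[0])
line(c,(150,40,120),(178,140,255),.073)
org=np.array([.6175,-.116]);a=np.radians(-64.4);cx=np.array([np.cos(a),np.sin(a)]);cy=np.array([-cx[1],cx[0]])
for s in(-.06,):
    t=org+cx*s-cy*.018;print('tcp over',s,t)
    plan([t[0],t[1],o['tool_pos'][2]+.01],-64.4+90,14)
```

```text
[0.40900111 0.33227607 0.11799874] 0.010033806080392468 [ 0.09423657 -0.11251222 -4.64567079] 107.59647488594055
blob 12665 [229. 202.] mid [0.3755 0.3221] ang 114.7 len 0.139 wid 0.052
tcp over -0.06 [ 0.57534187 -0.06966759]
cur yaw 30.4 turn -4.8 az/row 0.043; tilt [ 0.  0. -1.]
[-0.62, -0.08, -0.02]
[-0.62, -0.08, -0.02]
[-0.62, -0.08, -0.02]
[-0.62, -0.07, -0.02]
[-0.62, -0.07, -0.02]
[-0.62, -0.07, -0.02]
[-0.62, -0.06, -0.02]
[-0.62, -0.06, -0.02]
[-0.62, -0.05, -0.02]
[-0.62, -0.05, -0.02]
[-0.62, -0.05, -0.02]
[-0.62, -0.04, -0.02]
[-0.62, -0.04, -0.02]
[-0.62, -0.04, -0.02]
```

View pics/w6.png

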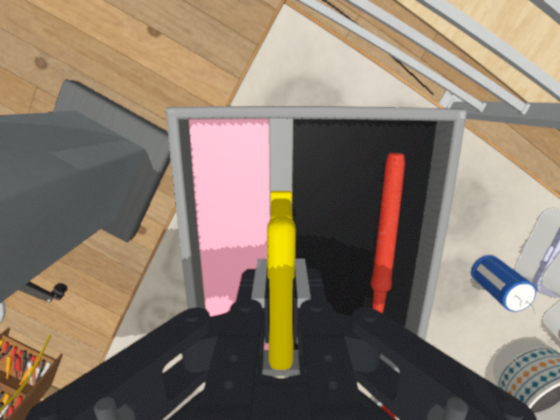

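Emit:
{"api": "play_rows", "payload": {
  "series": [
    [0, [-0.3, -0.04, -0.2], [0, 0, 0.04]],
    [0, [-0.6, -0.08, -0.2], [0, 0, 0.04]],
    [0, [-0.62, -0.08, -0.1], [0, 0, 0.04]],
    [0, [-0.62, -0.07, -0.02], [0, 0, 0.04]],
    [0, [-0.62, -0.07, 0], [0, 0, 0.04]],
    [0, [-0.62, -0.07, 0], [0, 0, 0.04]],
    [0, [-0.62, -0.06, 0], [0, 0, 0.04]],
    [0, [-0.62, -0.06, 0], [0, 0, 0.04]]
  ]
}}

```text
t: 16.92
tool_pos: [0.4976, 0.1151, 0.1414]
tool_rot: [-1.622, -2.689, 0.002]
contact_force: [-0.1, -0.9, -4.0]
opening: 0.0099
grip_force: 107.7
```

Emit:
{"api": "play_rows", "payload": {
  "series": [
    [0, [-0.62, -0.05, 0], [0, 0, 0.04]],
    [0, [-0.62, -0.05, 0], [0, 0, 0.04]],
    [0, [-0.62, -0.05, 0], [0, 0, 0.05]],
    [0, [-0.62, -0.04, 0], [0, 0, 0.05]],
    [0, [-0.62, -0.04, 0], [0, 0, 0.05]],
    [0, [-0.62, -0.04, 0], [0, 0, 0.05]],
    [0, [-0.3, -0.02, 0], [0, 0, 0]],
    [0, [0, 0, 0], [0, 0, 0]]
  ]
}}

```text
t: 17.92
tool_pos: [0.5756, -0.0696, 0.1418]
tool_rot: [-1.675, -2.656, 0.0]
contact_force: [-1.3, 0.5, -3.9]
opening: 0.0098
grip_force: 107.7
```

Run:
```python
from h import *
o=ctrl.get_obs();print(o['tool_pos'],o['opening'],o['contact_force'],o['grip_force'])
org=np.array([.6175,-.116]);a=np.radians(-64.4);cx=np.array([np.cos(a),np.sin(a)]);cy=np.array([-cx[1],cx[0]])
d=o['tool_pos'][:2]-org;print('tcp in cradle',d@cx,d@cy)
t=org+cx*-.055-cy*.018;plan([t[0],t[1],.075],-64.4+90,3)
c=cam('scene');cv2.imwrite('pics/s1.png',cv2.resize(c[0][100:310,180:460],(800,600)))
```

```text
[ 0.57556943 -0.06956038  0.1417605 ] 0.00979509150929019 [-1.27926919  0.46713125 -3.90690527] 107.66835808753967
tcp in cradle -0.05999835822448983 -0.01774845444815648
cur yaw 25.5 turn 0.1 az/row -0.003; tilt [-0.001  0.001 -1.   ]
[-0.03, -0.0, 0.45]
[-0.03, -0.0, 0.45]
[-0.03, -0.0, 0.45]
```

View pics/s1.png

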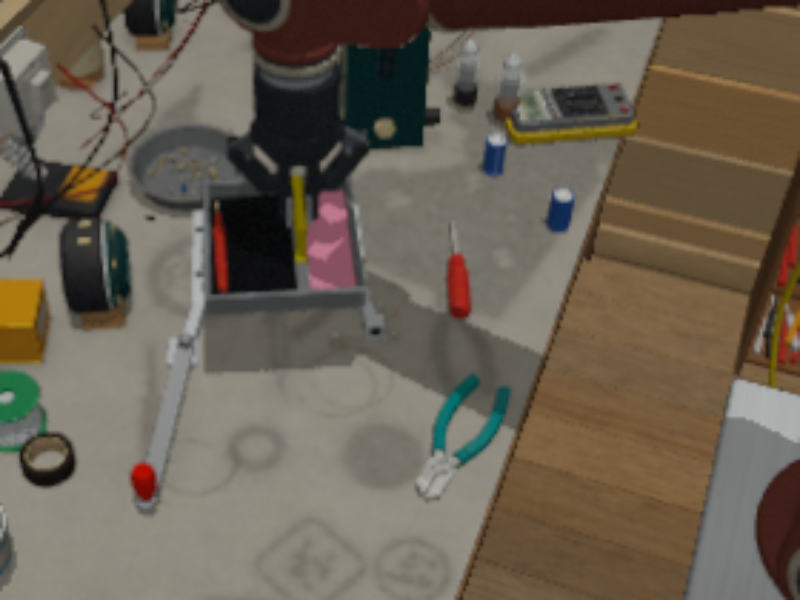

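Tray is level over the mouth, keeper is fully open, and the probe is resting against the outer wall. Lowering.

Emit:
{"api": "play_rows", "payload": {
  "series": [
    [0, [0, 0, 0.6], [0, 0, 0]],
    [0, [0, 0, 0.6], [0, 0, 0]],
    [0, [0, 0, 0.36], [0, 0, 0]],
    [0, [0, 0, 0.15], [0, 0, 0]],
    [0, [0, 0, 0.1], [0, 0, 0]],
    [0, [0, 0, 0], [0, 0, 0]]
  ]
}}

```text
t: 18.73
tool_pos: [0.5765, -0.0688, 0.0524]
tool_rot: [1.673, 2.658, 0.0]
contact_force: [-0.3, 0.2, -3.5]
opening: 0.01
grip_force: 107.7
```

Emit:
{"api": "play_rows", "payload": {
  "series": [
    [0, [0, 0, 0.12], [0, 0, 0]],
    [0, [0, 0, 0.1], [0, 0, 0]],
    [0, [0, 0, 0.05], [0, 0, 0]],
    [0, [0, 0, 0], [0, 0, 0]]
  ]
}}

```text
t: 19.23
tool_pos: [0.576, -0.0688, 0.0382]
tool_rot: [-1.673, -2.659, 0.0]
contact_force: [0.4, -0.3, -5.0]
opening: 0.0098
grip_force: 107.7
```

Run:
```python
from h import *
o=ctrl.get_obs();print(o['tool_pos'],o['contact_force'])
c=cam('scene');cv2.imwrite('pics/s2.png',cv2.resize(c[0][120:270,200:400],(800,600)))
```

```text
[ 0.5759503  -0.06877234  0.03816696] [ 0.36764107 -0.25719787 -4.97938714]
```

View pics/s2.png

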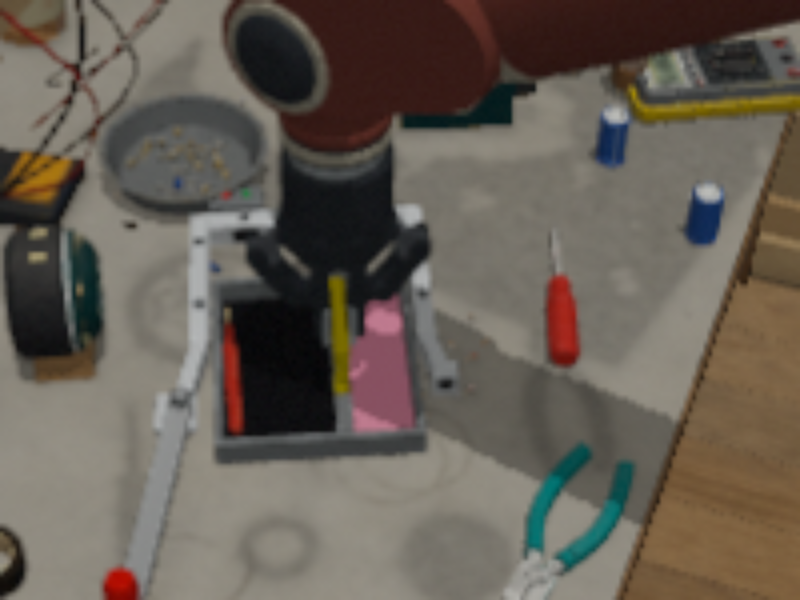

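Emit:
{"api": "play_rows", "payload": {
  "series": [
    [0, [-0.15, 0, 0], [0, 0, 0]],
    [0, [-0.2, 0, 0], [0, 0, 0]],
    [0, [-0.2, 0, 0], [0, 0, 0]],
    [0, [-0.2, 0, 0], [0, 0, 0]],
    [0, [-0.2, 0, 0], [0, 0, 0]],
    [0, [-0.1, 0, 0], [0, 0, 0]],
    [0, [0, 0, 0], [0, 0, 0]]
  ]
}}

```text
t: 20.15
tool_pos: [0.5987, -0.1163, 0.0381]
tool_rot: [-1.674, -2.658, -0.0]
contact_force: [0.3, 1.5, -4.2]
opening: 0.0096
grip_force: 107.7
```

```bash
cat >> h.py <<'E'
ORG=np.array([.6175,-.116]);CX=np.array([np.cos(np.radians(-64.4)),np.sin(np.radians(-64.4))]);CY=np.array([-CX[1],CX[0]])
def incr():
    o=ctrl.get_obs();d=o['tool_pos'][:2]-ORG;f=o['contact_force'];print('cradle xy',(d@CX).round(4),(d@CY).round(4),'z',o['tool_pos'][2].round(4),'F',(f[:2]@CX).round(1),(f[:2]@CY).round(1),f[2].round(1),'open',o['opening'].round(4),'grip',o['grip_force'].round(1),'t',o['t'])
E
python3 -c "from h import *;incr()"
```

```text
Traceback (most recent call last):
  File "h.py", line 50, in incr
    o=ctrl.get_obs();d=o['tool_pos'][:2]-ORG;f=o['contact_force'];print('cradle xy',(d@CX).round(4),(d@CY).round(4),'z',o['tool_pos'][2].round(4),'F',(f[:2]@CX).round(1),(f[:2]@CY).round(1),f[2].round(1),'open',o['opening'].round(4),'grip',o['grip_force'].round(1),'t',o['t'])
                                                                                                                                                                                                                   ^^^^^^^^^^^^^^^^^^
AttributeError: 'float' object has no attribute 'round'
```

Emit:
{"api": "play_rows", "payload": {
  "series": [
    [0, [-0.08, 0, 0], [0, 0, 0]],
    [0, [-0.06, 0, 0], [0, 0, 0]],
    [0, [0, 0, 0], [0, 0, 0]]
  ]
}}

```text
t: 20.52
tool_pos: [0.6013, -0.1206, 0.0384]
tool_rot: [-1.673, -2.655, -0.004]
contact_force: [-2.9, 7.1, -1.0]
opening: 0.0098
grip_force: 108.2
```

```bash
sed -i "s/'open',o\['opening'\].round(4),'grip',o\['grip_force'\].round(1)/'open',round(float(o['opening']),4),'grip',round(float(o['grip_force']),1)/" h.py; python3 -c "from h import *;incr()"
```

```text
cradle xy -0.0028 -0.0166 z 0.0384 F -7.7 0.5 -1.0 open 0.0098 grip 108.2 t 20.525
```

Emit:
{"api": "play_rows", "payload": {
  "series": [
    [0, [-0.04, 0, 0.02], [0, 0, 0]],
    [0, [-0.03, 0, 0.02], [0, 0, 0]],
    [0, [0, 0, 0], [0, 0, 0]]
  ]
}}

```text
t: 20.9
tool_pos: [0.6013, -0.1204, 0.0376]
tool_rot: [-1.668, -2.649, -0.008]
contact_force: [-13.1, 18.3, 15.0]
opening: 0.0099
grip_force: 110.3
```

```bash
python3 -c "from h import *;incr()"
```

```text
cradle xy -0.003 -0.0165 z 0.0376 F -22.2 -3.9 15.0 open 0.0099 grip 110.3 t 20.9
```

Emit:
{"api": "play_rows", "payload": {
  "series": [
    [0.4, [0, 0, 0], [0, 0, 0]],
    [0.4, [0, 0, 0], [0, 0, 0]],
    [0.4, [0, 0, 0], [0, 0, 0]],
    [0.4, [0, 0, -0.5], [0, 0, 0]],
    [0.4, [0, 0, -0.9], [0, 0, 0]],
    [0.4, [0.3, 0, -0.9], [0, 0, 0]],
    [0.4, [0.3, 0, -0.9], [0, 0, 0]],
    [0.4, [0, 0, 0], [0, 0, 0]]
  ]
}}

```text
t: 21.9
tool_pos: [0.593, -0.0991, 0.2023]
tool_rot: [1.667, 2.651, 0.004]
contact_force: [0.4, -1.2, -0.5]
opening: 0.0341
grip_force: 0.0
```

Run:
```python
from h import *
incr();c=cam('wrist');np.savez('w7.npz',c=c[0],K=c[1],D=c[2],T=c[3])
cv2.imwrite('pics/w7.png',cv2.resize(c[0],(800,600)))
```

```text
cradle xy -0.0258 -0.0148 z 0.2023 F 1.2 -0.1 -0.5 open 0.0341 grip 0.0 t 21.9
```

View pics/w7.png

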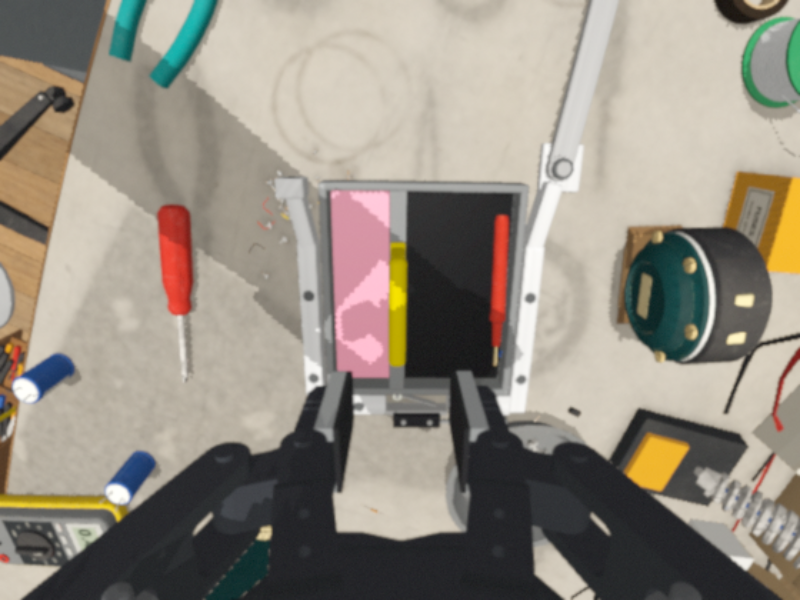

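The tray is docked, with its corners at about (320,183) and (527,184), and the probe by the right-hand wall. The screwdriver is at (175,260).

Run:
```python
from h import *
f=np.load('w7.npz');c=(f['c'],f['K'],f['D'],f['T'])
q=lambda p,z:ray(np.array(p)*.7,c,z)[:,:2]
ic=lambda P:np.c_[(P-ORG)@CX,(P-ORG)@CY].round(4).tolist()
print('tray',ic(q([[320,183],[527,184],[327,392]],.022)),'pin',ic(q([[562,168]],.02)),'bolts',ic(q([[309,296],[530,297],[314,379],[520,379]],.02)),'pink',)
P=q([[320,183],[527,184]],.022);d=P[1]-P[0];print('tray yaw',np.degrees(np.arctan2(d[1],d[0]))-90)
line(c,(0,150,60),(6,255,255),.0135)
```

```text
tray [[-0.0848, -0.0703], [-0.0846, 0.074], [0.08, -0.0738]] pin [[-0.0957, 0.0986]] bolts [[-0.0014, -0.0834], [-0.0005, 0.0843], [0.0692, -0.084], [0.0698, 0.083]] pink
tray yaw -64.47844233396383
blob 1477 [123. 180.] mid [ 0.4387 -0.1715] ang 110.0 len 0.085 wid 0.024
blob 896 [349. 194.] mid [ 0.668  -0.0812] ang 116.9 len 0.105 wid 0.013
blob 77 [552. 258.] mid [ 0.9431 -0.0409] ang 104.1 len 0.049 wid 0.007
```

Run:
```python
from h import *
plan([.4387,-.1715,.06],20,5)
```

```text
cur yaw 25.6 turn -5.6 az/row 0.141; tilt [ 0.005 -0.002 -1.   ]
[0.0, -0.68, 0.56]
[-0.01, -0.68, 0.56]
[-0.02, -0.68, 0.56]
[-0.04, -0.68, 0.56]
[-0.05, -0.68, 0.56]
```

Emit:
{"api": "play_rows", "payload": {
  "series": [
    [0.6, [0, -0.68, 0.4], [0, 0, 0.14]],
    [0.6, [-0.01, -0.68, 0.5], [0, 0, 0.14]],
    [0.6, [-0.02, -0.68, 0.56], [0, 0, 0.14]],
    [0.6, [-0.04, -0.68, 0.56], [0, 0, 0.14]],
    [0.6, [-0.05, -0.68, 0.56], [0, 0, 0.14]],
    [0.6, [0, 0, 0.2], [0, 0, 0]],
    [0.6, [0, 0, 0], [0, 0, 0]],
    [0.6, [0, 0, 0], [0, 0, 0]]
  ]
}}

```text
t: 22.95
tool_pos: [0.4379, -0.1718, 0.0582]
tool_rot: [1.799, 2.573, 0.0]
contact_force: [0.4, -0.4, -0.2]
opening: 0.0511
grip_force: 0.0
```

Run:
```python
from h import *
c=cam('wrist');line(c,(0,150,60),(6,255,255),.0135)
plan([.4387,-.1715,.009],20,2)
```

```text
blob 3873 [281. 231.] mid [ 0.4378 -0.1721] ang 109.9 len 0.087 wid 0.022
blob 181 [ 33. 339.] mid [ 0.2854 -0.3215] ang 86.1 len 0.036 wid 0.007
blob 137 [ 63. 305.] mid [ 0.307  -0.2774] ang 96.4 len 0.025 wid 0.005
blob 88 [  5. 322.] mid [ 0.2622 -0.3128] ang 58.3 len 0.016 wid 0.008
cur yaw 20.1 turn -0.1 az/row 0.005; tilt [ 0.002 -0.001 -1.   ]
[0.0, 0.01, 0.49]
[0.0, 0.01, 0.49]
```

Emit:
{"api": "play_rows", "payload": {
  "series": [
    [0.6, [0, 0, 0.6], [0, 0, 0]],
    [0.6, [0, 0, 0.38], [0, 0, 0]],
    [0, [0, 0, 0], [0, 0, 0]],
    [0, [0, 0, 0], [0, 0, 0]],
    [0, [0, 0, 0], [0, 0, 0]],
    [0, [0, 0, -0.4], [0, 0, 0]],
    [0, [0, 0, -0.9], [0, 0, 0]],
    [0, [0, 0, -0.9], [0, 0, 0]]
  ],
  "force": 50
}}

```text
t: 24.0
tool_pos: [0.4365, -0.1715, 0.12]
tool_rot: [1.801, 2.573, -0.0]
contact_force: [0.3, -0.6, -0.6]
opening: 0.0202
grip_force: 50.1
```

Run:
```python
from h import *
incr();t=ORG-CX*.029+CY*.024;plan([t[0],t[1],.14],25.6,6)
```

```text
cradle xy -0.0282 -0.1872 z 0.12 F 0.7 0.1 -0.6 open 0.0202 grip 50.1 t 24.0
cur yaw 20.0 turn 5.6 az/row -0.116; tilt [ 0. -0. -1.]
[0.07, 0.7, -0.07]
[0.06, 0.7, -0.07]
[0.05, 0.7, -0.07]
[0.04, 0.7, -0.07]
[0.03, 0.7, -0.07]
[0.01, 0.7, -0.07]
```

Emit:
{"api": "play_rows", "payload": {
  "series": [
    [0, [0.07, 0.7, -0.1], [0, 0, -0.12]],
    [0, [0.06, 0.7, -0.1], [0, 0, -0.12]],
    [0, [0.05, 0.7, -0.1], [0, 0, -0.12]],
    [0, [0.04, 0.7, -0.1], [0, 0, -0.12]],
    [0, [0.03, 0.7, -0.05], [0, 0, -0.12]],
    [0, [0.01, 0.7, 0], [0, 0, -0.12]],
    [0, [0, 0, 0], [0, 0, 0]],
    [0, [0, 0, 0], [0, 0, 0]]
  ]
}}

```text
t: 25.0
tool_pos: [0.6253, -0.0796, 0.1409]
tool_rot: [-1.67, -2.661, 0.001]
contact_force: [-0.2, 0.8, -1.2]
opening: 0.0198
grip_force: 50.1
```

Run:
```python
from h import *
incr();c=cam('wrist');cv2.imwrite('pics/w8.png',c[0])
```

```text
cradle xy -0.0295 0.0228 z 0.1409 F -0.8 0.2 -1.2 open 0.0198 grip 50.1 t 25.0
```

View pics/w8.png

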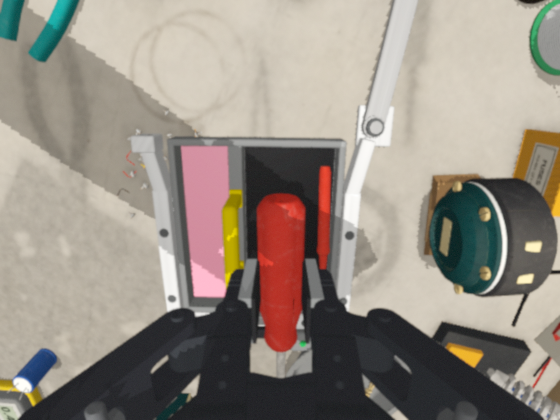

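Screwdriver held over the clear part of the black bay; lowering and releasing.

Emit:
{"api": "play_rows", "payload": {
  "series": [
    [0, [0, 0, 0.8], [0, 0, 0]],
    [0, [0, 0, 0.8], [0, 0, 0]],
    [0, [0, 0, 0.6], [0, 0, 0]],
    [0, [0, 0, 0.3], [0, 0, 0]],
    [0, [0, 0, 0], [0, 0, 0]],
    [0.33, [0, 0, 0], [0, 0, 0]],
    [0.33, [0, 0, 0], [0, 0, 0]],
    [0.33, [0, 0, 0], [0, 0, 0]]
  ]
}}

```text
t: 26.05
tool_pos: [0.6279, -0.0797, 0.0185]
tool_rot: [1.668, 2.657, 0.004]
contact_force: [3.6, 3.2, 6.1]
opening: 0.0283
grip_force: 4.0
```

Emit:
{"api": "play_rows", "payload": {
  "series": [
    [0.33, [0, 0, -0.3], [0, 0, 0]],
    [0.33, [0, 0, -0.8], [0, 0, 0]],
    [0.33, [0, 0, -0.9], [0, 0, 0]],
    [0.5, [0, 0, -0.9], [0, 0, 0]],
    [0.5, [0, 0, 0], [0, 0, 0]]
  ]
}}

```text
t: 26.68
tool_pos: [0.628, -0.0805, 0.1668]
tool_rot: [1.666, 2.653, 0.003]
contact_force: [0.5, 0.6, -0.3]
opening: 0.0428
grip_force: 0.0
```

Run:
```python
from h import *
incr();c=cam('wrist');line(c,(0,150,60),(6,255,255),.016)
print(ORG-CX*.029+CY*.024)
t=cam('top')
for z in(.045,):
  for a,ce,r,m in blobs(t[0],(105,110,40),(125,255,255),5):
    if 360<ce[0]<410: print(a,ce,ray(ce,t,.022)[0])
plan([.459,-.372,.22],-30,8)
```

```text
cradle xy -0.0275 0.0248 z 0.1668 F -0.3 0.7 -0.3 open 0.0428 grip 0.0 t 26.675
blob 2016 [280. 189.] mid [ 0.6275 -0.0802] ang 114.7 len 0.088 wid 0.024
blob 1046 [315. 203.] mid [ 0.6647 -0.0788] ang 117.8 len 0.103 wid 0.012
blob 243 [544. 285.] mid [ 0.9503 -0.0541] ang 109.5 len 0.082 wid 0.024
[ 0.62661349 -0.0794768 ]
67 [398.92537313  70.7761194 ] [ 1.0028627  -0.42116943  0.022     ]
31 [377.32258065  70.61290323] [ 1.00349654 -0.35123947  0.022     ]
16 [391.25   241.5625] [ 0.45982575 -0.3720312   0.022     ]
15 [370.53333333 271.26666667] [ 0.37085281 -0.30497306  0.022     ]
10 [384.8  71.8] [ 0.99948487 -0.37520902  0.022     ]
cur yaw 25.8 turn -55.8 az/row 0.871; tilt [-0. -0. -1.]
[-0.48, -0.69, -0.15]
[-0.56, -0.63, -0.15]
[-0.63, -0.56, -0.15]
[-0.69, -0.48, -0.15]
[-0.75, -0.39, -0.15]
[-0.79, -0.3, -0.15]
[-0.82, -0.2, -0.15]
[-0.84, -0.1, -0.15]
```

Run:
```python
from h import *
plan([.459,-.372,.14],-20,8)
```

```text
cur yaw 25.8 turn -45.8 az/row 0.715; tilt [-0. -0. -1.]
[-0.48, -0.69, 0.05]
[-0.54, -0.64, 0.05]
[-0.61, -0.58, 0.05]
[-0.66, -0.52, 0.05]
[-0.71, -0.45, 0.05]
[-0.75, -0.38, 0.05]
[-0.78, -0.3, 0.05]
[-0.81, -0.22, 0.05]
```

Emit:
{"api": "play_rows", "payload": {
  "series": [
    [0.6, [-0.48, -0.69, 0], [0, 0, 0.71]],
    [0.6, [-0.54, -0.64, 0], [0, 0, 0.71]],
    [0.6, [-0.61, -0.58, 0.05], [0, 0, 0.71]],
    [0.6, [-0.66, -0.52, 0.05], [0, 0, 0.71]],
    [0.6, [-0.71, -0.45, 0.1], [0, 0, 0.71]],
    [0.6, [-0.75, -0.38, 0.1], [0, 0, 0.71]],
    [0.6, [-0.78, -0.3, 0.1], [0, 0, 0.71]],
    [0.6, [-0.81, -0.22, 0], [0, 0, 0.71]]
  ]
}}

```text
t: 27.78
tool_pos: [0.4585, -0.3717, 0.1374]
tool_rot: [-2.566, -1.802, 0.002]
contact_force: [0.5, -0.0, 0.1]
opening: 0.0511
grip_force: 0.0
```

Emit:
{"api": "play_rows", "payload": {
  "series": [
    [0.6, [0, 0, 0], [0, 0, 0]],
    [0.6, [0, 0, 0], [0, 0, 0]]
  ]
}}

```text
t: 28.02
tool_pos: [0.4603, -0.371, 0.139]
tool_rot: [-2.565, -1.808, 0.0]
contact_force: [-0.6, -0.3, -0.2]
opening: 0.051
grip_force: 0.0
```

```bash
cat >> h.py <<'E'
def caps(c,h=.045):
    """white/blue can: top disc centre from the bright disc at z=h, blue body too"""
    for a,ce,r,m in blobs(c[0],(105,90,30),(125,255,255),100)[:4]:
        k=cv2.dilate(m.astype(np.uint8),np.ones((7,7)))
        hsv=cv2.cvtColor(c[0],cv2.COLOR_BGR2HSV)
        w=cv2.inRange(hsv,np.array([0,0,170]),np.array([180,60,255]))
        n,l,s,cc=cv2.connectedComponentsWithStats(w)
        best=[(s[i,4],cc[i],i) for i in range(1,n) if 60<s[i,4]<4000 and (k[l==i]>0).any()]
        base=ray(ce,c,h/2)[0].round(4)
        for s_,q,i in sorted(best,key=lambda t:-t[0])[:1]:
            P=ray(np.argwhere(l==i)[:,::-1],c,h)[:,:2]
            print('can blue',a,ce.round(),base,'top',s_,P.mean(0).round(4),'box',((P.max(0)+P.min(0))/2).round(4),'size',np.ptp(P,0).round(4))
        if not best: print('can blue',a,ce.round(),base)
E
python3 - <<'E'
from h import *
c=cam('wrist');incr();print(ctrl.get_obs()['tool_pos']);caps(c)
cv2.imwrite('pics/w9.png',c[0])
E
```

```text
cradle xy 0.162 -0.2514 z 0.1394 F -0.1 -0.7 -0.3 open 0.0512 grip 0.0 t 28.075
[ 0.46073669 -0.37072313  0.139414  ]
can blue 513 [158. 174.] [ 0.3709 -0.3108  0.0225]
can blue 445 [282. 207.] [ 0.46   -0.3731  0.0225] top 851 [ 0.4608 -0.3885] box [ 0.4661 -0.3979] size [0.0386 0.057 ]
```

View pics/w9.png

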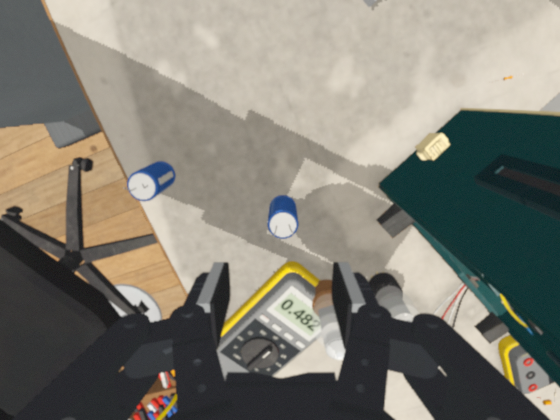

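Cap 1 has its top disc at about (284,226), cap 2 at about (144,187); the multimeter lies behind, at (270,320).

Run:
```python
from h import *
c=cam('wrist')
for n,p,e in(('1',(284,226),[(270,226),(298,226)]),('2',(144,187),[(129,187),(159,187)])):
  for h in(.045,.05):
    E=ray(e,c,h);print(n,h,ray(p,c,h)[0].round(4),'diam',np.linalg.norm(E[1]-E[0]).round(4))
plan([.46,-.3735,.0225],-20,4)
```

```text
1 0.045 [ 0.4587 -0.3816  0.045 ] diam 0.0225
1 0.05 [ 0.4593 -0.3798  0.05  ] diam 0.022
2 0.045 [ 0.3663 -0.3145  0.045 ] diam 0.0242
2 0.05 [ 0.3689 -0.3141  0.05  ] diam 0.0237
cur yaw -19.6 turn -0.4 az/row 0.014; tilt [-0.001  0.002 -1.   ]
[-0.02, -0.0, 0.59]
[-0.02, -0.0, 0.59]
[-0.02, -0.0, 0.59]
[-0.02, -0.0, 0.59]
```

Emit:
{"api": "play_rows", "payload": {
  "series": [
    [0.6, [-0.21, 0.03, 0.7], [0, 0, 0]],
    [0.6, [0, 0, 0.8], [0, 0, 0]],
    [0.6, [0, 0, 0.6], [0, 0, 0]],
    [0.6, [0, 0, 0.24], [0, 0, 0]],
    [0, [0, 0, 0], [0, 0, 0]],
    [0, [0, 0, 0], [0, 0, 0]],
    [0, [0, 0, 0], [0, 0, 0]],
    [0, [0, 0, 0], [0, 0, 0]]
  ],
  "force": 30
}}

```text
t: 29.12
tool_pos: [0.4594, -0.3829, 0.0248]
tool_rot: [2.567, 1.809, 0.0]
contact_force: [0.9, 0.0, 2.5]
opening: 0.0234
grip_force: 31.3
```

Emit:
{"api": "play_rows", "payload": {
  "series": [
    [0, [0, 0, -0.3], [0, 0, 0]],
    [0, [0, 0, -0.8], [0, 0, 0]],
    [0, [0, 0, -0.9], [0, 0, 0]],
    [0, [0, 0, -0.9], [0, 0, 0]]
  ]
}}

```text
t: 29.62
tool_pos: [0.4589, -0.3824, 0.1714]
tool_rot: [2.567, 1.809, 0.0]
contact_force: [1.1, 0.5, 0.2]
opening: 0.0237
grip_force: 31.2
```

Run:
```python
from h import *
incr();t=ORG+CX*.05-CY*.046;print(t);plan([t[0],t[1],.17],-64.4,8)
c=cam('wrist');cv2.imwrite('pics/w10.png',c[0])
```

```text
cradle xy 0.1718 -0.2582 z 0.1714 F 0.0 1.2 0.2 open 0.0237 grip 31.2 t 29.625
[ 0.59761999 -0.18096757]
cur yaw -19.7 turn -44.7 az/row 0.699; tilt [ 0.001 -0.001 -1.   ]
[0.59, 0.16, 0.0]
[0.6, 0.1, 0.0]
[0.61, 0.04, 0.0]
[0.61, -0.02, 0.0]
[0.61, -0.08, 0.0]
[0.6, -0.14, 0.0]
[0.58, -0.2, 0.0]
[0.56, -0.25, 0.0]
```

Emit:
{"api": "play_rows", "payload": {
  "series": [
    [0, [0.59, 0.16, 0], [0, 0, 0.7]],
    [0, [0.6, 0.1, 0], [0, 0, 0.7]],
    [0, [0.61, 0.04, 0], [0, 0, 0.7]],
    [0, [0.61, -0.02, 0], [0, 0, 0.7]],
    [0, [0.61, -0.08, 0], [0, 0, 0.7]],
    [0, [0.6, -0.14, 0], [0, 0, 0.7]],
    [0, [0.58, -0.2, 0], [0, 0, 0.7]],
    [0, [0.56, -0.25, 0], [0, 0, 0.7]]
  ]
}}

```text
t: 30.68
tool_pos: [0.5987, -0.18, 0.17]
tool_rot: [3.064, 0.689, 0.002]
contact_force: [0.3, -0.8, 0.0]
opening: 0.0237
grip_force: 31.1
```

Emit:
{"api": "play_rows", "payload": {
  "series": [
    [0, [0, 0, 0], [0, 0, 0]],
    [0, [0, 0, 0], [0, 0, 0]]
  ]
}}

```text
t: 30.92
tool_pos: [0.5979, -0.1812, 0.1694]
tool_rot: [3.063, 0.696, 0.0]
contact_force: [-0.5, -0.6, -0.0]
opening: 0.024
grip_force: 31.1
```

Run:
```python
from h import *
incr();t=ORG+CX*.05-CY*.046;plan([t[0],t[1],.028],-64.4,4)
c=cam('wrist');cv2.imwrite('pics/w10.png',c[0])
```

```text
cradle xy 0.0503 -0.0458 z 0.1694 F 0.3 -0.7 -0.0 open 0.024 grip 31.1 t 30.925
cur yaw -64.4 turn 0.0 az/row -0.000; tilt [ 0.    -0.001 -1.   ]
[-0.0, -0.0, 0.71]
[-0.0, -0.0, 0.71]
[-0.0, -0.0, 0.71]
[-0.0, -0.0, 0.71]
```

View pics/w10.png

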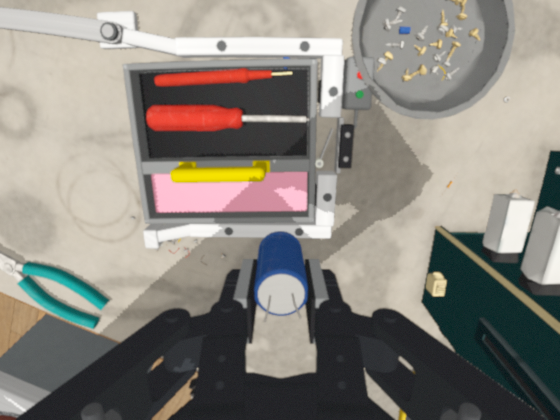

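Both tools lie flat in the black bay and the tray bears on the lever; cap 1 hangs over the pink bay. That is now 15 pictures viewed, one over the limit of 14. I'll view no more and check by numbers only.

Emit:
{"api": "play_rows", "payload": {
  "series": [
    [0, [0, 0, 0.8], [0, 0, 0]],
    [0, [0, 0, 0.8], [0, 0, 0]],
    [0, [0, 0, 0.8], [0, 0, 0]],
    [0, [0, 0, 0.42], [0, 0, 0]],
    [0, [0, 0, 0], [0, 0, 0]],
    [0.37, [0, 0, 0], [0, 0, 0]],
    [0.37, [0, 0, 0], [0, 0, 0]],
    [0.37, [0, 0, 0], [0, 0, 0]]
  ]
}}

```text
t: 31.98
tool_pos: [0.5984, -0.181, 0.0285]
tool_rot: [3.063, 0.694, 0.001]
contact_force: [0.1, 0.3, -0.7]
opening: 0.0314
grip_force: 0.0
```

Emit:
{"api": "play_rows", "payload": {
  "series": [
    [0.37, [0, 0, -0.3], [0, 0, 0]],
    [0.37, [0, 0, -0.8], [0, 0, 0]],
    [0.5, [0, 0, -0.8], [0, 0, 0]],
    [0.6, [0, 0, -0.6], [0, 0, 0]],
    [0.6, [0, 0, 0], [0, 0, 0]]
  ]
}}

```text
t: 32.6
tool_pos: [0.6004, -0.1817, 0.1579]
tool_rot: [3.059, 0.694, 0.01]
contact_force: [0.4, -0.6, 0.9]
opening: 0.0512
grip_force: 0.0
```

Run:
```python
from h import *
incr();c=cam('wrist');caps(c,.048);print(ORG+CX*.05-CY*.046)
line(c,(20,120,90),(32,255,255),.062)
plan([.3685,-.313,.14],-64.4,7)
```

```text
cradle xy 0.0518 -0.0438 z 0.1579 F 0.7 0.1 0.9 open 0.0512 grip 0.0 t 32.6
can blue 304 [278. 192.] [ 0.605  -0.1773  0.024 ] top 494 [ 0.5979 -0.1806] box [ 0.5978 -0.1807] size [0.0212 0.0209]
[ 0.59761999 -0.18096757]
blob 1793 [214. 179.] mid [ 0.6031 -0.1239] ang 117.5 len 0.081 wid 0.018
blob 279 [407. 402.] mid [ 0.4676 -0.3931] ang -151.2 len 0.053 wid 0.010
cur yaw -64.4 turn 0.0 az/row -0.001; tilt [ 0.004 -0.002 -1.   ]
[-0.76, 0.06, 0.04]
[-0.76, 0.06, 0.04]
[-0.76, 0.06, 0.04]
[-0.76, 0.06, 0.04]
[-0.76, 0.06, 0.04]
[-0.76, 0.06, 0.04]
[-0.76, 0.06, 0.04]
```

Emit:
{"api": "play_rows", "payload": {
  "series": [
    [0.6, [-0.76, 0.06, 0], [0, 0, 0]],
    [0.6, [-0.76, 0.06, 0], [0, 0, 0]],
    [0.6, [-0.76, 0.06, 0.05], [0, 0, 0]],
    [0.6, [-0.76, 0.06, 0.1], [0, 0, 0]],
    [0.6, [-0.76, 0.06, 0.1], [0, 0, 0]],
    [0.6, [-0.76, 0.06, 0.05], [0, 0, 0]],
    [0.6, [-0.76, 0.06, 0], [0, 0, 0]],
    [0.6, [0, 0, 0], [0, 0, 0]]
  ]
}}

```text
t: 33.65
tool_pos: [0.365, -0.3144, 0.136]
tool_rot: [-3.062, -0.689, 0.002]
contact_force: [0.6, -0.2, 0.3]
opening: 0.0512
grip_force: 0.0
```

Run:
```python
from h import *
incr();c=cam('wrist');print(ctrl.get_obs()['tool_pos']);caps(c,.045)
```

```text
cradle xy 0.0698 -0.3134 z 0.136 F 0.4 0.4 0.3 open 0.0512 grip 0.0 t 33.65
[ 0.36604429 -0.31399275  0.13631833]
can blue 354 [278. 196.] [ 0.3704 -0.3087  0.0225] top 1183 [ 0.3675 -0.3234] box [ 0.3663 -0.3285] size [0.0303 0.0517]
```

Run:
```python
from h import *
c=cam('wrist')
b=[x for x in blobs(c[0],(105,90,30),(125,255,255),100)][0];ys,xs=np.where(b[3]);print('blue bbox',xs.min(),xs.max(),ys.min(),ys.max())
hsv=cv2.cvtColor(c[0],cv2.COLOR_BGR2HSV)
x0=int(b[1][0])
for y in range(ys.min()-3,ys.max()+26,3): print(y,hsv[y,x0-18:x0+19:4].tolist())
```

```text
blue bbox 265 294 186 217
183 [[20, 32, 142], [19, 31, 142], [20, 32, 142], [21, 34, 141], [19, 33, 146], [20, 32, 144], [22, 33, 139], [18, 33, 138], [17, 35, 139], [20, 36, 143]]
186 [[18, 32, 144], [21, 34, 141], [20, 33, 139], [19, 30, 136], [114, 33, 117], [111, 99, 126], [113, 43, 119], [18, 33, 139], [19, 35, 138], [17, 33, 140]]
189 [[19, 34, 141], [20, 33, 140], [20, 33, 141], [111, 125, 122], [109, 175, 118], [109, 171, 119], [109, 164, 118], [112, 47, 125], [19, 34, 142], [19, 37, 144]]
192 [[19, 34, 144], [20, 33, 139], [113, 36, 120], [108, 177, 117], [109, 176, 119], [109, 173, 118], [109, 174, 116], [22, 25, 152], [120, 4, 121], [21, 34, 143]]
195 [[19, 32, 153], [21, 34, 142], [110, 141, 114], [109, 179, 118], [109, 171, 119], [108, 179, 118], [109, 174, 117], [21, 24, 151], [111, 105, 117], [20, 33, 141]]
198 [[19, 34, 158], [20, 34, 152], [109, 166, 114], [109, 169, 118], [108, 181, 117], [109, 176, 120], [109, 171, 121], [18, 22, 153], [110, 130, 118], [17, 32, 145]]
201 [[20, 31, 163], [21, 31, 157], [109, 171, 115], [109, 170, 132], [109, 154, 157], [110, 119, 16
[... 1402 characters left out ...]
1, 79, 190], [18, 26, 178], [20, 27, 214], [22, 28, 198]]
231 [[17, 112, 173], [16, 111, 172], [15, 127, 129], [15, 70, 142], [19, 34, 165], [18, 30, 168], [20, 32, 169], [20, 32, 170], [19, 32, 167], [20, 34, 167]]
234 [[17, 110, 179], [16, 106, 183], [16, 103, 181], [16, 105, 162], [14, 122, 134], [17, 51, 155], [20, 33, 170], [20, 32, 168], [19, 34, 166], [19, 32, 168]]
237 [[16, 105, 179], [16, 103, 185], [16, 103, 179], [17, 109, 175], [17, 111, 191], [16, 127, 155], [15, 112, 139], [17, 41, 160], [20, 32, 167], [20, 33, 168]]
240 [[16, 105, 179], [16, 105, 179], [16, 102, 178], [16, 109, 191], [17, 108, 194], [16, 110, 190], [16, 108, 179], [15, 121, 146], [15, 82, 146], [19, 33, 164]]
```

Run:
```python
from h import *
c=cam('wrist')
for h in(.045,.05):
    E=ray([(264.5,214.5),(294.5,214.5)],c,h);p=ray((279.5,214.7),c,h)[0];print(h,p.round(4),np.linalg.norm(E[1]-E[0]));plan([p[0],p[1],.0225],-64.4,1)
```

```text
0.045 [ 0.3652 -0.3131  0.045 ] 0.02350544882056527
cur yaw -64.4 turn 0.0 az/row -0.005; tilt [-0.001  0.001 -1.   ]
[-0.03, -0.03, 2.29]
0.05 [ 0.3668 -0.3123  0.05  ] 0.023004709402056883
cur yaw -64.4 turn 0.0 az/row -0.005; tilt [-0.001  0.001 -1.   ]
[0.0, -0.03, 2.29]
```

Cap 2 (25 mm) lies directly below.

Emit:
{"api": "play_rows", "payload": {
  "series": [
    [0.6, [-0.02, -0.03, 0.7], [0, 0, 0]],
    [0.6, [0, 0, 0.8], [0, 0, 0]],
    [0.6, [0, 0, 0.55], [0, 0, 0]],
    [0.6, [0, 0, 0.2], [0, 0, 0]],
    [0, [0, 0, 0], [0, 0, 0]],
    [0, [0, 0, 0], [0, 0, 0]],
    [0, [0, 0, 0], [0, 0, 0]],
    [0, [0, 0, 0], [0, 0, 0]]
  ],
  "force": 30
}}

```text
t: 34.8
tool_pos: [0.366, -0.314, 0.0262]
tool_rot: [3.062, 0.694, 0.001]
contact_force: [0.6, 0.1, 1.5]
opening: 0.0239
grip_force: 31.0
```

Emit:
{"api": "play_rows", "payload": {
  "series": [
    [0, [0, 0, -0.3], [0, 0, 0]],
    [0, [0, 0, -0.8], [0, 0, 0]],
    [0, [0, 0, -0.9], [0, 0, 0]],
    [0, [0, 0, -0.9], [0, 0, 0]],
    [0, [0, 0, 0], [0, 0, 0]]
  ]
}}

```text
t: 35.42
tool_pos: [0.3676, -0.3159, 0.1766]
tool_rot: [3.055, 0.692, 0.008]
contact_force: [-0.3, 0.2, -0.9]
opening: 0.0238
grip_force: 30.9
```

Run:
```python
from h import *
incr();t=ORG+CX*.0-CY*.046;plan([t[0],t[1],.17],-64.4,7)
```

```text
cradle xy 0.0723 -0.3117 z 0.1766 F -0.3 -0.2 -0.9 open 0.0238 grip 30.9 t 35.425
cur yaw -64.5 turn 0.1 az/row -0.001; tilt [ 0.007 -0.008 -1.   ]
[0.76, -0.21, 0.02]
[0.76, -0.21, 0.02]
[0.76, -0.21, 0.02]
[0.76, -0.21, 0.02]
[0.76, -0.21, 0.02]
[0.76, -0.21, 0.02]
[0.76, -0.21, 0.02]
```

Emit:
{"api": "play_rows", "payload": {
  "series": [
    [0, [0.76, -0.21, 0.02], [0, 0, 0]],
    [0, [0.76, -0.21, 0.02], [0, 0, 0]],
    [0, [0.76, -0.21, 0.02], [0, 0, 0]],
    [0, [0.76, -0.21, 0.02], [0, 0, 0]],
    [0, [0.76, -0.21, 0.02], [0, 0, 0]],
    [0, [0.76, -0.21, 0.02], [0, 0, 0]],
    [0, [0.76, -0.21, 0.02], [0, 0, 0]],
    [0, [0, 0, 0], [0, 0, 0]]
  ]
}}

```text
t: 36.42
tool_pos: [0.5744, -0.1307, 0.1625]
tool_rot: [-3.062, -0.699, 0.002]
contact_force: [1.0, -1.1, -0.5]
opening: 0.024
grip_force: 30.9
```

Emit:
{"api": "play_rows", "payload": {
  "series": [
    [0, [0, 0, 0], [0, 0, 0]]
  ]
}}

```text
t: 36.55
tool_pos: [0.5731, -0.1325, 0.1627]
tool_rot: [-3.063, -0.695, 0.002]
contact_force: [0.5, -0.8, -0.4]
opening: 0.0238
grip_force: 30.9
```

Run:
```python
from h import *
incr();t=ORG+CX*.0-CY*.046;plan([t[0],t[1],.030],-64.4,4)
```

```text
cradle xy -0.0043 -0.0472 z 0.1627 F 0.9 0.1 -0.4 open 0.0238 grip 30.9 t 36.55
cur yaw -64.4 turn 0.0 az/row -0.001; tilt [-0.002  0.    -1.   ]
[0.01, 0.02, 0.66]
[0.01, 0.02, 0.66]
[0.01, 0.02, 0.66]
[0.01, 0.02, 0.66]
```

Emit:
{"api": "play_rows", "payload": {
  "series": [
    [0, [0.02, 0.08, 0.7], [0, 0, 0]],
    [0, [0, 0, 0.8], [0, 0, 0]],
    [0, [0, 0, 0.8], [0, 0, 0]],
    [0, [0, 0, 0.35], [0, 0, 0]],
    [0, [0, 0, 0], [0, 0, 0]],
    [0.36, [0, 0, 0], [0, 0, 0]],
    [0.36, [0, 0, 0], [0, 0, 0]],
    [0.36, [0, 0, 0], [0, 0, 0]]
  ]
}}

```text
t: 37.55
tool_pos: [0.577, -0.1359, 0.0317]
tool_rot: [3.063, 0.694, 0.002]
contact_force: [0.9, -1.4, 0.6]
opening: 0.0304
grip_force: 0.0
```

Emit:
{"api": "play_rows", "payload": {
  "series": [
    [0.36, [0, 0, -0.3], [0, 0, 0]],
    [0.36, [0, 0, -0.8], [0, 0, 0]],
    [0.5, [0, 0, -0.8], [0, 0, 0]],
    [0.6, [0, 0, -0.8], [0, 0, 0]],
    [0.6, [0, 0, 0], [0, 0, 0]]
  ]
}}

```text
t: 38.17
tool_pos: [0.5794, -0.1366, 0.1722]
tool_rot: [3.058, 0.694, 0.013]
contact_force: [-0.3, 0.5, 0.7]
opening: 0.0512
grip_force: 0.0
```

Run:
```python
from h import *
incr();c=cam('wrist');caps(c,.048);print(ORG-CY*.046)
plan([.606,.371,.17],9,12)
```

```text
cradle xy 0.0021 -0.0433 z 0.1722 F -0.6 -0.0 0.7 open 0.0512 grip 0.0 t 38.175
can blue 300 [326. 190.] [ 0.6028 -0.1744  0.024 ] top 433 [ 0.5983 -0.1807] box [ 0.5981 -0.1816] size [0.0206 0.0227]
can blue 187 [275. 192.] [ 0.5795 -0.1313  0.024 ] top 447 [ 0.5741 -0.1364] box [ 0.574 -0.137] size [0.0217 0.0224]
[ 0.5760157  -0.13587594]
cur yaw -64.4 turn 73.4 az/row -0.765; tilt [ 0.005 -0.002 -1.   ]
[0.41, -0.74, -0.0]
[0.48, -0.69, -0.0]
[0.55, -0.64, -0.0]
[0.62, -0.58, -0.0]
[0.68, -0.51, -0.0]
[0.73, -0.43, -0.0]
[0.77, -0.35, -0.0]
[0.8, -0.27, -0.0]
[0.83, -0.18, -0.0]
[0.84, -0.09, -0.0]
[0.85, -0.0, -0.0]
[0.84, 0.09, -0.0]
```

Run:
```python
from h import *
plan([.610,.370,.15],-64.4,12)
```

```text
cur yaw -64.4 turn 0.0 az/row -0.001; tilt [ 0.005 -0.002 -1.   ]
[0.41, -0.74, 0.03]
[0.41, -0.74, 0.03]
[0.41, -0.74, 0.03]
[0.41, -0.74, 0.03]
[0.41, -0.74, 0.03]
[0.41, -0.74, 0.03]
[0.41, -0.74, 0.03]
[0.41, -0.74, 0.03]
[0.41, -0.74, 0.03]
[0.41, -0.74, 0.03]
[0.41, -0.74, 0.03]
[0.41, -0.74, 0.03]
```

Emit:
{"api": "play_rows", "payload": {
  "series": [
    [0.6, [0.41, -0.74, 0], [0, 0, 0]],
    [0.6, [0.41, -0.74, 0], [0, 0, 0]],
    [0.6, [0.41, -0.74, 0], [0, 0, 0]],
    [0.6, [0.41, -0.74, 0], [0, 0, 0]],
    [0.6, [0.41, -0.74, 0], [0, 0, 0]],
    [0.6, [0.41, -0.74, 0], [0, 0, 0]],
    [0.6, [0.41, -0.74, 0.05], [0, 0, 0]],
    [0.6, [0.41, -0.74, 0.1], [0, 0, 0]]
  ]
}}

```text
t: 39.22
tool_pos: [0.5959, 0.2034, 0.1568]
tool_rot: [3.064, 0.695, -0.004]
contact_force: [0.7, -0.4, 0.8]
opening: 0.0514
grip_force: 0.0
```

Emit:
{"api": "play_rows", "payload": {
  "series": [
    [0.6, [0.41, -0.74, 0.1], [0, 0, 0]],
    [0.6, [0.41, -0.74, 0.1], [0, 0, 0]],
    [0.6, [0.41, -0.74, 0.05], [0, 0, 0]],
    [0.6, [0.41, -0.74, 0], [0, 0, 0]],
    [0.6, [0, 0, 0], [0, 0, 0]],
    [0.6, [0, 0, 0], [0, 0, 0]]
  ]
}}

```text
t: 39.98
tool_pos: [0.6062, 0.3704, 0.1443]
tool_rot: [3.063, 0.695, -0.004]
contact_force: [0.2, -0.2, 0.8]
opening: 0.0515
grip_force: 0.0
```

Run:
```python
from h import *
c=cam('wrist');print(ctrl.get_obs()['tool_pos']);caps(c,.045)
hsv=cv2.cvtColor(c[0],cv2.COLOR_BGR2HSV)
b=blobs(c[0],(105,90,30),(125,255,255),100)
for x in b[:3]:
    ys,xs=np.where(x[3]);print('bbox',xs.min(),xs.max(),ys.min(),ys.max())
x0=int(b[0][1][0]);x=b[0];ys,xs=np.where(x[3])
for y in range(ys.min(),ys.max()+20,3): print(y,[tuple(v) for v in hsv[y,x0-20:x0+21:5].tolist()])
for a,ce,r,m in blobs(c[0],(22,30,170),(34,140,255),200)[:3]:print('yel pad',a,ray(cv2.boxPoints(r),c,.015)[:,:2].round(3).tolist())
```

```text
[0.60649501 0.36996761 0.14469586]
can blue 555 [276. 188.] [0.6155 0.3792 0.0225] top 664 [0.6084 0.3762] box [0.6083 0.3761] size [0.0244 0.0238]
bbox 258 294 174 221
174 [(25, 57, 207), (24, 59, 164), (21, 39, 131), (113, 62, 99), (109, 155, 94), (111, 93, 96), (21, 38, 126), (21, 38, 129), (21, 38, 128)]
177 [(20, 32, 181), (21, 37, 131), (112, 83, 98), (109, 183, 89), (109, 188, 88), (108, 199, 87), (110, 130, 92), (20, 40, 127), (19, 38, 127)]
180 [(20, 32, 182), (18, 33, 130), (110, 179, 87), (108, 194, 88), (108, 188, 87), (109, 180, 88), (109, 187, 86), (19, 25, 114), (18, 38, 122)]
183 [(20, 32, 182), (12, 12, 106), (109, 182, 87), (109, 183, 88), (108, 188, 88), (108, 199, 86), (108, 199, 86), (112, 74, 93), (19, 34, 119)]
186 [(21, 33, 179), (113, 70, 95), (109, 188, 87), (109, 184, 94), (109, 179, 107), (109, 188, 91), (108, 195, 85), (109, 163, 86), (19, 38, 115)]
189 [(20, 35, 177), (111, 127, 90), (109, 179, 111), (111, 92, 133), (111, 41, 142), (110, 113, 129), (109, 186, 103), (109, 172, 86), (23, 36, 112)]
192 [(20, 35, 174), (111, 163, 97), (112, 41, 144), (23, 11
[... 1714 characters left out ...]
8), (19, 35, 154), (19, 36, 158), (19, 35, 152), (20, 33, 153)]
231 [(20, 33, 177), (19, 32, 178), (20, 34, 175), (19, 34, 166), (20, 33, 153), (19, 34, 158), (20, 33, 156), (21, 34, 151), (20, 34, 156)]
234 [(19, 32, 177), (21, 30, 179), (19, 31, 175), (19, 31, 171), (19, 34, 156), (21, 33, 154), (18, 34, 152), (20, 35, 154), (20, 35, 154)]
237 [(20, 33, 177), (18, 33, 178), (18, 32, 176), (20, 32, 175), (19, 34, 167), (19, 30, 159), (20, 34, 156), (19, 34, 157), (20, 35, 154)]
240 [(19, 32, 178), (20, 33, 178), (18, 33, 177), (20, 32, 175), (19, 31, 173), (19, 34, 166), (20, 34, 159), (20, 35, 154), (19, 36, 156)]
yel pad 12757 [[0.602, 0.485], [0.7, 0.488], [0.713, 0.398], [0.613, 0.386]]
```

Run:
```python
from h import *
c=cam('wrist')
p=ray((276,204.5),c,.05)[0];E=ray([(257.5,204.5),(294.5,204.5)],c,.05);print(p,np.linalg.norm(E[1]-E[0]))
plan([p[0],p[1],.09],-42,3)
```

```text
[0.6103366  0.37613561 0.05      ] 0.02905692600326209
cur yaw -64.5 turn 22.5 az/row -0.938; tilt [-0.001 -0.001 -1.   ]
[0.04, -0.03, 0.37]
[0.04, -0.02, 0.37]
[0.05, -0.02, 0.37]
```

Emit:
{"api": "play_rows", "payload": {
  "series": [
    [0.6, [0.04, -0.03, 0.2], [0, 0, -0.94]],
    [0.6, [0.04, -0.02, 0.2], [0, 0, -0.94]],
    [0.6, [0.05, -0.02, 0.2], [0, 0, -0.94]],
    [0.6, [0, 0, 0], [0, 0, 0]],
    [0.6, [0, 0, 0], [0, 0, 0]]
  ]
}}

```text
t: 40.7
tool_pos: [0.6108, 0.3769, 0.1163]
tool_rot: [2.87, 1.277, 0.001]
contact_force: [0.2, 0.8, 0.2]
opening: 0.0514
grip_force: 0.0
```

Run:
```python
from h import *
c=cam('wrist');print(ctrl.get_obs()['tool_pos']);caps(c,.05);plan([.6103,.3761,.026],-42,1)
```

```text
[0.61090348 0.37712264 0.1165719 ]
can blue 765 [281. 208.] [0.6138 0.3808 0.025 ] top 772 [0.6102 0.377 ] box [0.61   0.3768] size [0.0234 0.0234]
cur yaw -42.0 turn 0.0 az/row -0.002; tilt [ 0.001  0.    -1.   ]
[-0.02, 0.0, 1.81]
```

Emit:
{"api": "play_rows", "payload": {
  "series": [
    [0.6, [-0.01, 0, 0.8], [0, 0, 0]],
    [0.6, [0, 0, 0.6], [0, 0, 0]],
    [0.6, [0, 0, 0.4], [0, 0, 0]],
    [0, [0, 0, 0], [0, 0, 0]],
    [0, [0, 0, 0], [0, 0, 0]],
    [0, [0, 0, 0], [0, 0, 0]],
    [0, [0, 0, -0.3], [0, 0, 0]],
    [0, [0, 0, -0.9], [0, 0, 0]]
  ]
}}

```text
t: 41.75
tool_pos: [0.6084, 0.3763, 0.0843]
tool_rot: [2.869, 1.28, -0.009]
contact_force: [0.9, 0.7, -0.3]
opening: 0.0287
grip_force: 31.7
```

Emit:
{"api": "play_rows", "payload": {
  "series": [
    [0, [0, 0, -0.9], [0, 0, 0]],
    [0, [0, 0, -0.9], [0, 0, 0]],
    [0, [0, 0, 0], [0, 0, 0]]
  ]
}}

```text
t: 42.12
tool_pos: [0.6133, 0.3788, 0.1845]
tool_rot: [-2.868, -1.28, -0.02]
contact_force: [0.4, 0.9, 0.7]
opening: 0.0292
grip_force: 31.7
```

Run:
```python
from h import *
incr();t=ORG-CX*.05-CY*.046;print(t);plan([t[0],t[1],.172],-64.4,11)
```

```text
cradle xy -0.448 0.21 z 0.1845 F -0.6 0.7 0.7 open 0.0292 grip 31.7 t 42.125
[ 0.55441142 -0.09078432]
cur yaw -41.9 turn -22.5 az/row 0.256; tilt [ 0.012  0.006 -1.   ]
[-0.71, 0.49, 0.02]
[-0.69, 0.52, 0.02]
[-0.67, 0.54, 0.02]
[-0.65, 0.56, 0.02]
[-0.63, 0.59, 0.02]
[-0.61, 0.61, 0.02]
[-0.59, 0.63, 0.02]
[-0.56, 0.65, 0.02]
[-0.54, 0.67, 0.02]
[-0.52, 0.69, 0.02]
[-0.49, 0.71, 0.02]
```

Emit:
{"api": "play_rows", "payload": {
  "series": [
    [0, [-0.71, 0.49, 0], [0, 0, 0.26]],
    [0, [-0.69, 0.52, 0], [0, 0, 0.26]],
    [0, [-0.67, 0.54, 0], [0, 0, 0.26]],
    [0, [-0.65, 0.56, 0], [0, 0, 0.26]],
    [0, [-0.63, 0.59, 0.02], [0, 0, 0.26]],
    [0, [-0.61, 0.61, 0.02], [0, 0, 0.26]],
    [0, [-0.59, 0.63, 0.02], [0, 0, 0.26]],
    [0, [-0.56, 0.65, 0.02], [0, 0, 0.26]]
  ]
}}

```text
t: 43.12
tool_pos: [0.566, 0.034, 0.1714]
tool_rot: [-3.024, -0.85, 0.001]
contact_force: [-0.2, 0.2, 0.2]
opening: 0.0288
grip_force: 31.7
```

Emit:
{"api": "play_rows", "payload": {
  "series": [
    [0, [-0.54, 0.67, 0.02], [0, 0, 0.26]],
    [0, [-0.52, 0.69, 0.02], [0, 0, 0.26]],
    [0, [-0.49, 0.71, 0.02], [0, 0, 0.2]],
    [0, [0, 0, 0], [0, 0, 0]],
    [0, [0, 0, 0], [0, 0, 0]]
  ]
}}

```text
t: 43.75
tool_pos: [0.5497, -0.0926, 0.1685]
tool_rot: [-3.062, -0.698, 0.001]
contact_force: [-0.1, -0.2, -0.4]
opening: 0.0286
grip_force: 31.8
```

Run:
```python
from h import *
incr();t=ORG-CX*.05-CY*.046;plan([t[0],t[1],.0305],-64.4,1)
c=cam('wrist')
line(c,(20,120,90),(32,255,255),.06);line(c,(0,150,60),(6,255,255),.012);caps(c,.048)
```

```text
cradle xy -0.0504 -0.051 z 0.1685 F 0.1 -0.2 -0.4 open 0.0286 grip 31.8 t 43.75
cur yaw -64.3 turn -0.1 az/row 0.012; tilt [-0.001  0.001 -1.   ]
[0.1, 0.01, 2.76]
blob 1661 [339. 167.] mid [ 0.6003 -0.1196] ang 115.3 len 0.080 wid 0.018
blob 282 [497. 370.] mid [ 0.4844 -0.3832] ang 109.3 len 0.037 wid 0.018
blob 2381 [305. 111.] mid [ 0.6279 -0.0808] ang 114.9 len 0.087 wid 0.023
blob 1428 [324.  71.] mid [ 0.6662 -0.0802] ang 118.0 len 0.104 wid 0.012
can blue 2985 [281. 264.] [ 0.484  -0.1242  0.024 ] top 3137 [ 0.4071 -0.1659] box [ 0.4169 -0.1686] size [0.0796 0.0908]
can blue 341 [384. 185.] [ 0.6    -0.1753  0.024 ] top 436 [ 0.5985 -0.1805] box [ 0.5983 -0.1806] size [0.0205 0.0209]
can blue 287 [330. 186.] [ 0.5775 -0.1296  0.024 ] top 453 [ 0.5744 -0.1363] box [ 0.5744 -0.1365] size [0.0208 0.021 ]
```

Emit:
{"api": "play_rows", "payload": {
  "series": [
    [0, [0.1, 0.01, 0.7], [0, 0, 0]],
    [0, [0, 0, 0.8], [0, 0, 0]],
    [0, [0, 0, 0.8], [0, 0, 0]],
    [0, [0, 0, 0.42], [0, 0, 0]],
    [0, [0, 0, 0], [0, 0, 0]],
    [0.42, [0, 0, 0], [0, 0, 0]],
    [0.42, [0, 0, 0], [0, 0, 0]],
    [0.42, [0, 0, 0], [0, 0, 0]]
  ]
}}

```text
t: 44.8
tool_pos: [0.5554, -0.0913, 0.0339]
tool_rot: [3.062, 0.699, 0.002]
contact_force: [-0.3, 0.7, 0.1]
opening: 0.0359
grip_force: 0.0
```

Emit:
{"api": "play_rows", "payload": {
  "series": [
    [0.42, [0, 0, -0.3], [0, 0, 0]],
    [0.42, [0, 0, -0.8], [0, 0, 0]],
    [0.5, [0, 0, -0.8], [0, 0, 0]],
    [0.3, [0, 0, -0.8], [0, 0, 0]],
    [0.3, [0, 0, 0], [0, 0, 0]]
  ]
}}

```text
t: 45.42
tool_pos: [0.5576, -0.0921, 0.174]
tool_rot: [3.058, 0.698, 0.014]
contact_force: [0.9, 0.3, -0.5]
opening: 0.0257
grip_force: 0.0
```

Run:
```python
from h import *
incr();c=cam('wrist')
caps(c,.05);print(ORG-CX*.05-CY*.046);line(c,(150,40,120),(178,140,255),.003)
plan([.628,.2,.17],15,8)
```

```text
cradle xy -0.0474 -0.0437 z 0.174 F 0.1 0.9 -0.5 open 0.0257 grip 0.0 t 45.425
can blue 370 [276. 187.] [ 0.5626 -0.0857  0.025 ] top 659 [ 0.5537 -0.0899] box [ 0.5532 -0.0899] size [0.0264 0.0259]
can blue 302 [377. 192.] [ 0.6007 -0.1744  0.025 ] top 413 [ 0.5986 -0.1796] box [ 0.5986 -0.1795] size [0.0206 0.0207]
can blue 261 [325. 193.] [ 0.5778 -0.1297  0.025 ] top 429 [ 0.575  -0.1358] box [ 0.5748 -0.1361] size [0.0209 0.0216]
[ 0.55441142 -0.09078432]
blob 746 [356. 199.] mid [ 0.5815 -0.168 ] ang 69.7 len 0.051 wid 0.034
blob 727 [304. 200.] mid [ 0.5583 -0.1189] ang 51.3 len 0.042 wid 0.037
blob 625 [257. 191.] mid [ 0.5452 -0.0724] ang -177.1 len 0.051 wid 0.040
blob 283 [393. 181.] mid [ 0.6153 -0.1927] ang 82.0 len 0.027 wid 0.017
cur yaw -64.3 turn 79.3 az/row -1.239; tilt [ 0.005 -0.002 -1.   ]
[0.48, -0.58, 0.0]
[0.57, -0.49, 0.0]
[0.65, -0.38, 0.0]
[0.7, -0.27, 0.0]
[0.74, -0.14, 0.0]
[0.75, -0.01, 0.0]
[0.74, 0.12, 0.0]
[0.71, 0.24, 0.0]
```

Run:
```python
from h import *
plan([.616,.196,.15],14.5,11)
```

```text
cur yaw -64.3 turn 78.8 az/row -0.895; tilt [ 0.005 -0.002 -1.   ]
[0.32, -0.42, 0.04]
[0.38, -0.38, 0.04]
[0.42, -0.33, 0.04]
[0.46, -0.28, 0.04]
[0.49, -0.22, 0.04]
[0.51, -0.15, 0.04]
[0.53, -0.09, 0.04]
[0.53, -0.02, 0.04]
[0.53, 0.04, 0.04]
[0.52, 0.11, 0.04]
[0.5, 0.17, 0.04]
```

Emit:
{"api": "play_rows", "payload": {
  "series": [
    [0.5, [0.32, -0.42, 0], [0, 0, -0.9]],
    [0.5, [0.38, -0.38, 0], [0, 0, -0.9]],
    [0.5, [0.42, -0.33, 0], [0, 0, -0.9]],
    [0.5, [0.46, -0.28, 0.04], [0, 0, -0.9]],
    [0.5, [0.49, -0.22, 0.04], [0, 0, -0.9]],
    [0.5, [0.51, -0.15, 0.04], [0, 0, -0.9]],
    [0.5, [0.53, -0.09, 0.06], [0, 0, -0.9]],
    [0.5, [0.53, -0.02, 0.06], [0, 0, -0.9]]
  ]
}}

```text
t: 46.48
tool_pos: [0.5969, 0.1188, 0.154]
tool_rot: [-2.342, -2.092, 0.004]
contact_force: [-0.4, -0.6, -0.4]
opening: 0.0427
grip_force: 0.0
```

Emit:
{"api": "play_rows", "payload": {
  "series": [
    [0.6, [0.53, 0.04, 0.06], [0, 0, -0.9]],
    [0.6, [0.52, 0.11, 0.06], [0, 0, -0.9]],
    [0.6, [0.5, 0.17, 0.04], [0, 0, -0.9]],
    [0.6, [0, 0, 0], [0, 0, 0]],
    [0.6, [0, 0, 0], [0, 0, 0]]
  ]
}}

```text
t: 47.1
tool_pos: [0.6126, 0.1956, 0.1467]
tool_rot: [-1.915, -2.489, 0.003]
contact_force: [-0.3, -0.0, -0.3]
opening: 0.0512
grip_force: 0.0
```

Run:
```python
from h import *
c=cam('wrist');print(ctrl.get_obs()['tool_pos'])
for a,ce,r,m in blobs(c[0],(0,150,60),(6,255,255),60)[:4]:
    k=ray(ce,c,.05)[0];d=k[:2]-[.6647,.0124];print(a,ce,k.round(4),(-154.4-np.degrees(np.arctan2(d[1],d[0])))%360)
plan([.6165,.196,.03],14.5,3)
```

```text
[0.61282299 0.19534947 0.14709798]
661 [286.69742814 214.05597579] [0.6167 0.1954 0.05  ] 100.89975013975999
83 [  4.72289157 390.87951807] [ 0.3668 -0.0895  0.05  ] 6.712178286547186
cur yaw 14.8 turn -0.3 az/row 0.013; tilt [-0.001 -0.001 -1.   ]
[-0.0, 0.02, 0.78]
[-0.0, 0.02, 0.78]
[-0.0, 0.02, 0.78]
```

Emit:
{"api": "play_rows", "payload": {
  "series": [
    [0.6, [0, 0.06, 0.8], [0, 0, 0]],
    [0.55, [0, 0, 0.8], [0, 0, 0]],
    [0.5, [0, 0, 0.74], [0, 0, 0]],
    [0.5, [0, 0, 0], [0, 0, 0]],
    [0.5, [-0.03, -0.49, 0], [0, 0, -0.93]],
    [0.5, [-0.03, -0.49, 0], [0, 0, -0.93]],
    [0.5, [-0.03, -0.49, 0], [0, 0, -0.93]],
    [0.5, [-0.03, -0.49, 0], [0, 0, -0.93]]
  ]
}}

```text
t: 48.15
tool_pos: [0.5328, 0.1487, 0.0336]
tool_rot: [1.204, 2.898, 0.004]
contact_force: [0.9, 0.2, 0.1]
opening: 0.0429
grip_force: 0.4
```

```bash
cat >> h.py <<'E'
def keep():
    c=cam('wrist');o=ctrl.get_obs();p=o['tool_pos'];M=R.from_rotvec(o['tool_rot']).as_matrix()
    th=lambda q:((-154.4-np.degrees(np.arctan2(q[1]-.0124,q[0]-.6647)))+180)%360-180
    print('tcp',p.round(4),'r',np.hypot(p[0]-.6647,p[1]-.0124).round(4),'th',th(p).round(1),'yaw',np.degrees(np.arctan2(M[1,1],M[0,1])).round(1),'want',round(115.6-th(p),1),'F',o['contact_force'].round(1))
    for a,ce,r,m in blobs(c[0],(0,150,60),(6,255,255),300)[:2]:
        k=ray(ce,c,.05)[0];print(a,ce.round(),k.round(4),'knob th',th(k).round(1))
E
python3 -c "from h import *;keep()"
```

```text
tcp [0.5305 0.1472 0.0327] r 0.1902 th 70.7 yaw 45.0 want 44.9 F [ 0.4 -0.8 -1.1]
2404 [301. 291.] [0.5382 0.1555 0.05  ] knob th 74.1
```

Emit:
{"api": "play_rows", "payload": {
  "series": [
    [0.5, [-0.04, -0.49, 0], [0, 0, -0.93]],
    [0.5, [-0.04, -0.49, 0], [0, 0, -0.93]],
    [0.5, [-0.03, -0.49, 0], [0, 0, -0.93]],
    [0.5, [-0.03, -0.49, 0], [0, 0, -0.93]],
    [0.5, [-0.03, -0.49, 0], [0, 0, -0.93]],
    [0.5, [-0.03, -0.49, 0], [0, 0, -0.93]],
    [0.5, [-0.03, -0.49, 0], [0, 0, -0.93]],
    [0.5, [0, 0, 0], [0, 0, 0]]
  ]
}}

```text
t: 49.2
tool_pos: [0.4787, -0.0097, 0.0329]
tool_rot: [-0.177, 3.133, -0.001]
contact_force: [-0.4, 0.2, 0.7]
opening: 0.0425
grip_force: 0.0
```

```bash
python3 -c "from h import *;keep()"
```

```text
tcp [ 0.4784 -0.0089  0.0326] r 0.1876 th 19.1 yaw 96.5 want 96.5 F [0.5 0.2 0.3]
2357 [291. 288.] [ 0.4746 -0.0052  0.05  ] knob th 20.3
372 [160. 413.] [ 0.5664 -0.0684  0.05  ] knob th -13.8
```

Emit:
{"api": "play_rows", "payload": {
  "series": [
    [0.5, [-0.03, -0.45, 0], [0, 0, -0.85]],
    [0.5, [-0.03, -0.4, 0], [0, 0, -0.75]],
    [0.5, [-0.02, -0.3, 0], [0, 0, -0.55]],
    [0.5, [0, 0, 0], [0, 0, 0]]
  ]
}}

```text
t: 49.75
tool_pos: [0.4942, -0.0633, 0.0317]
tool_rot: [-0.647, 3.073, -0.001]
contact_force: [-0.0, -0.4, -0.7]
opening: 0.0427
grip_force: 0.0
```

```bash
python3 -c "from h import *;keep()"
```

```text
tcp [ 0.4937 -0.0629  0.0314] r 0.1868 th 1.8 yaw 113.8 want 113.8 F [-0.1 -0.1 -0.4]
2415 [296. 288.] [ 0.4873 -0.0583  0.05  ] knob th 3.9
```

Emit:
{"api": "play_rows", "payload": {
  "series": [
    [0.5, [0, -0.08, 0], [0, 0, -0.1]],
    [0.5, [0, -0.08, 0], [0, 0, -0.1]],
    [0.5, [0, -0.06, 0], [0, 0, 0]],
    [0.5, [0, 0, 0], [0, 0, 0]]
  ]
}}

```text
t: 50.3
tool_pos: [0.4978, -0.0734, 0.0308]
tool_rot: [0.694, -3.064, 0.0]
contact_force: [-0.2, -1.2, 0.6]
opening: 0.0426
grip_force: 0.0
```

```bash
python3 -c "from h import *;keep()"
```

```text
tcp [ 0.4978 -0.0734  0.0308] r 0.1876 th -1.6 yaw 115.5 want 117.2 F [-0.8 -1.2  0.3]
2492 [301. 290.] [ 0.4906 -0.0664  0.05  ] knob th 1.2
```

Emit:
{"api": "play_rows", "payload": {
  "series": [
    [0.5, [0, -0.05, 0], [0, 0, 0]],
    [0.5, [0, -0.05, 0], [0, 0, 0]],
    [0.5, [0, 0, 0], [0, 0, 0]]
  ]
}}

```text
t: 50.72
tool_pos: [0.4989, -0.0762, 0.0305]
tool_rot: [0.693, -3.062, -0.008]
contact_force: [-3.2, 7.3, 4.1]
opening: 0.0426
grip_force: 3.9
```

```bash
python3 -c "from h import *;keep()"
```

```text
tcp [ 0.4989 -0.0761  0.0305] r 0.1879 th -2.5 yaw 115.5 want 118.1 F [-2.9  6.   3.8]
2505 [302. 291.] [ 0.4917 -0.0687  0.05  ] knob th 0.5
```

Emit:
{"api": "play_rows", "payload": {
  "series": [
    [0.5, [0, -0.04, 0], [0, 0, 0]],
    [0.5, [0, 0, 0], [0, 0, 0]],
    [0.5, [0, 0.2, 0], [0, 0, 0]],
    [0.5, [0, 0.06, 0], [0, 0, 0]],
    [0.5, [0, 0, -0.5], [0, 0, 0]],
    [0.5, [0, 0, -0.9], [0, 0, 0]],
    [0.5, [0, 0, -0.9], [0, 0, 0]],
    [0.5, [0, 0, -0.9], [0, 0, 0]]
  ]
}}

```text
t: 51.78
tool_pos: [0.4952, -0.0682, 0.1924]
tool_rot: [-0.694, 3.063, -0.001]
contact_force: [0.3, 0.5, 0.1]
opening: 0.0427
grip_force: 0.0
```

Emit:
{"api": "play_rows", "payload": {
  "series": [
    [0.5, [-0.4, 0, -0.6], [0, 0, 0]],
    [0.5, [-0.4, 0, -0.6], [0, 0, 0]],
    [0.5, [0, 0, 0], [0, 0, 0]],
    [0.5, [0, 0, 0], [0, 0, 0]]
  ]
}}

```text
t: 52.28
tool_pos: [0.5305, -0.0508, 0.2495]
tool_rot: [0.694, -3.062, -0.001]
contact_force: [-0.4, -0.3, -0.1]
opening: 0.0424
grip_force: 0.0
```

Run:
```python
from h import *
keep();c=cam('wrist');caps(c,.048)
line(c,(0,150,60),(6,255,255),.014);line(c,(20,120,90),(32,255,255),.06)
ic=lambda P:np.c_[(P[:,:2]-ORG)@CX,(P[:,:2]-ORG)@CY].round(4).tolist()
# profile across the keeper / front wall along cradle x, at cradle y=+30
for y in(.03,.0):
    xs=np.arange(-.11,-.07,.002);h=np.full(len(xs),.02)
    P=np.c_[ORG+np.outer(xs,CX)+y*CY,h];px=proj(P,c)
    print(y,[(round(float(x)*1000),c[0][int(v),int(u)].tolist()) for x,(u,v) in zip(xs,px) if 0<=v<420 and 0<=u<560])
print(proj([[*(ORG-CX*.084),.022]],c))
```

```text
tcp [ 0.5302 -0.0508  0.2489] r 0.1486 th 0.4 yaw 115.5 want 115.2 F [ 0.1 -0.3 -0.6]
1205 [228. 233.] [ 0.6108 -0.0792  0.05  ] knob th -33.9
633 [218. 255.] [ 0.6427 -0.0792  0.05  ] knob th -50.9
can blue 203 [161. 179.] [ 0.5915 -0.1778  0.024 ] top 241 [ 0.598  -0.1811] box [ 0.5983 -0.1811] size [0.0193 0.0204]
can blue 198 [204. 176.] [ 0.5669 -0.133   0.024 ] top 230 [ 0.5744 -0.1359] box [ 0.5743 -0.1359] size [0.0192 0.0192]
can blue 175 [244. 176.] [ 0.5468 -0.0901  0.024 ] top 357 [ 0.5561 -0.0891] box [ 0.5561 -0.0891] size [0.0245 0.0239]
blob 1211 [228. 234.] mid [ 0.6283 -0.0809] ang 114.3 len 0.088 wid 0.027
blob 644 [217. 256.] mid [ 0.6632 -0.08  ] ang 118.4 len 0.105 wid 0.014
blob 320 [281. 148.] mid [ 0.4986 -0.0641] ang 110.5 len 0.024 wid 0.023
blob 64 [ 16. 384.] mid [ 1.0457 -0.3028] ang 146.1 len 0.104 wid 0.004
blob 1074 [197. 210.] mid [ 0.5942 -0.1197] ang 117.2 len 0.087 wid 0.024
0.03 [(-110, [171, 186, 195]), (-108, [168, 182, 189]), (-106, [167, 177, 183]), (-104, [193, 197, 198]), (-102, [194, 198, 200]), (-100, [194, 199, 200]), (-98, [195, 199, 200]), (-96, [194, 197, 199]), (-94, [192, 195, 197]), (-92, [192, 196, 198]), (-90, [185, 189, 192]), (-88, [122, 125, 126]), (-86, [137, 140, 140]), (-84, [142, 145, 145]), (-82, [122, 125, 124]), (-80, [26, 24, 25]), (-78, [27, 26, 28]), (-76, [30, 31, 32]), (-74, [29, 27, 28]), (-72, [26, 26, 78])]
0.0 [(-110, [160, 175, 182]), (-108, [161, 174, 181]), (-106, [168, 175, 179]), (-104, [193, 197, 198]), (-102, [193, 197, 199]), (-100, [196, 199, 201]), (-98, [194, 197, 199]), (-96, [193, 197, 199]), (-94, [193, 196, 197]), (-92, [193, 198, 198]), (-90, [185, 188, 190]), (-88, [123, 128, 130]), (-86, [138, 141, 140]), (-84, [148, 151, 149]), (-82, [102, 104, 103]), (-80, [52, 54, 53]), (-78, [30, 29, 28]), (-76, [33, 32, 30]), (-74, [28, 29, 26]), (-72, [31, 30, 28])]
[[269.53247456 217.62421386]]
```

```bash
python3 -c "from h import *;print(ctrl.finish_job())"
```

```text
the job is handed in; nothing more can be done
None
```

The job is handed in: the tray is home against the stops, with the three capacitors in the pink bay and the red probe and screwdriver in the black bay, and the keeper is back at its stop. The final check was by measurement, not by eye, because I had viewed 15 pictures against the limit of 14.

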